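# Park the canisters for the road

### The job

The trailer rolls out in an hour: slide each canister along the counter, without lifting or tipping it, into a parking bracket of its own until its foot sits square and snug against both stops, and with the fork key turn that bracket's captive screw clockwise half a turn, fully home, so that the red clip lies over the foot. Leave the clip of an empty bracket open, work screws and clips only with the key and keep the fingers off the brackets, and leave everything else on the counter alone. Finish with the key standing upright on the spoon rest, where you found it, and every canister still snug.

Things in the scene. Friction and masses are not known exactly. Their poses are not given: they have to be found in the camera images.
- canister1: stainless canister, 76 mm across, on a square black foot 100 x 100 x 8 mm; with nylon glides (friction about 0.25); loose, 0.4 to 0.8 kg; may be absent. Origin: centre of the underside, z up, x and y square to the foot. Lid 72 mm across, top at z = 70 mm, does not turn; on it a black grip bar 56 mm long (x), 16 mm wide (y), z = 70 to 95 mm.
- canister2: stainless canister, 76 mm across, on a square black foot 100 x 100 x 8 mm; with nylon glides (friction about 0.25); loose, 0.4 to 0.8 kg; may be absent. Origin: centre of the underside, z up, x and y square to the foot. Lid 72 mm across, top at z = 70 mm, does not turn; on it a black grip bar 56 mm long (x), 16 mm wide (y), z = 70 to 95 mm.
- canister3: stainless canister, 76 mm across, on a square black foot 100 x 100 x 8 mm; with nylon glides (friction about 0.25); loose, 0.4 to 0.8 kg; may be absent. Origin: centre of the underside, z up, x and y square to the foot. Lid 72 mm across, top at z = 70 mm, does not turn; on it a black grip bar 56 mm long (x), 16 mm wide (y), z = 70 to 95 mm.
- bay1: fixed parking bracket for one canister, z up, entered from its -x side. Origin: on the counter, where a parked foot's centre comes. Aluminium stops 22 mm high, 12 mm thick: back stop, face at x = +50 mm, 124 mm long; side stop, face at y = +50 mm, x = -40 to 50 mm. Screw axis at x = -30, y = -76 mm on a boss 32 mm across, 10 mm from a parked foot; the 3 mm flat strip there is no stop.
- bay2: fixed parking bracket for one canister, z up, entered from its -x side. Origin: on the counter, where a parked foot's centre comes. Aluminium stops 22 mm high, 12 mm thick: back stop, face at x = +50 mm, 124 mm long; side stop, face at y = +50 mm, x = -40 to 50 mm. Screw axis at x = -30, y = -76 mm on a boss 32 mm across, 10 mm from a parked foot; the 3 mm flat strip there is no stop.
- bay3: fixed parking bracket for one canister, z up, entered from its -x side. Origin: on the counter, where a parked foot's centre comes. Aluminium stops 22 mm high, 12 mm thick: back stop, face at x = +50 mm, 124 mm long; side stop, face at y = +50 mm, x = -40 to 50 mm. Screw axis at x = -30, y = -76 mm on a boss 32 mm across, 10 mm from a parked foot; the 3 mm flat strip there is no stop.
- bay1_screw (a joint): angle of bay1's captive screw with its red clip, clockwise from above: 0 = open, clip points to the bay's -y; -x at 1.57; end stop 3.14 = home, clip points to +y, 5 mm above the foot's edge. Starts at 0 to 0.3; friction 0.1 N m, stays where left. Clip reaches 36 mm from the axis, 16 mm wide, z = 13 to 21 mm. Brass drive bar on top lies along the clip's direction.
- bay2_screw (a joint): angle of bay2's captive screw with its red clip, clockwise from above: 0 = open, clip points to the bay's -y; -x at 1.57; end stop 3.14 = home, clip points to +y, 5 mm above the foot's edge. Starts at 0 to 0.3; friction 0.1 N m, stays where left. Clip reaches 36 mm from the axis, 16 mm wide, z = 13 to 21 mm. Brass drive bar on top lies along the clip's direction.
- bay3_screw (a joint): angle of bay3's captive screw with its red clip, clockwise from above: 0 = open, clip points to the bay's -y; -x at 1.57; end stop 3.14 = home, clip points to +y, 5 mm above the foot's edge. Starts at 0 to 0.3; friction 0.1 N m, stays where left. Clip reaches 36 mm from the axis, 16 mm wide, z = 13 to 21 mm. Brass drive bar on top lies along the clip's direction.
- bay1_screw_top (a point): centre of the top of bay1's brass drive bar, on the screw axis, 42 mm above the counter; axes as the bay (does not turn). Bar 40 mm long, 8 mm wide, z = 29 to 42 mm, on a red round head 36 mm across with its top at z = 29 mm.
- bay2_screw_top (a point): centre of the top of bay2's brass drive bar, on the screw axis, 42 mm above the counter; axes as the bay (does not turn). Bar 40 mm long, 8 mm wide, z = 29 to 42 mm, on a red round head 36 mm across with its top at z = 29 mm.
- bay3_screw_top (a point): centre of the top of bay3's brass drive bar, on the screw axis, 42 mm above the counter; axes as the bay (does not turn). Bar 40 mm long, 8 mm wide, z = 29 to 42 mm, on a red round head 36 mm across with its top at z = 29 mm.
- key: loose fork key, 137 mm tall, 0.16 kg, standing on its fork. Origin: centre of the underside, z up. Steel fork block 44 (x) x 41 (y) mm, 26 mm high; a slot 13 mm wide, 16 mm deep from below runs through along x and goes over a drive bar (play 0.13 rad either way). Stem 16 mm thick. Yellow handle 44 mm (x) x 14 mm (y), z = 87 to 137 mm.
- spoon_rest: white ceramic spoon rest fixed on the counter: round dish 132 mm across with a stub at its -x end; origin: centre of the underside; flat floor at z = 6 mm out to 60 mm radius, blue rim up to 11 mm. The key starts on it, near its centre.
- mug: loose blue mug, 80 mm across, 85 mm high, handle at +y; origin under its centre; leave alone
- scoop: loose red plastic scoop, about 165 x 55 x 35 mm, origin under its bowl; leave alone
- rolling_pin: loose wooden rolling pin, 52 mm thick, 380 mm long along its y, origin under its middle; leave alone
- pepper_mill: loose dark wooden pepper mill, 52 mm across, 118 mm high, origin under its centre; leave alone
- spice_jar: loose spice jar with a red cap, 48 mm across, 95 mm high, origin under its centre; leave alone
Things that resemble listed ones, but are neither listed nor needed, are in the scene too. Leave any blue or orange look-alike of the key alone.

How it is judged:
At the end, for the whole second after the job is handed in: Every canister is at rest in its own bracket, within 5 mm in x and y and 0.07 rad of parked; screws of occupied brackets past 2.9 rad, of an empty one below 0.6; key upright (0.1 rad), at rest on the spoon rest within 35 mm of its centre (((x of canister1 in the frame of bay1 between -0.005 and 0.005 m and y of canister1 in the frame of bay1 between -0.005 and 0.005 m and (angle between the x axis of canister1 and the x axis of bay1, either way round below 0.07 rad or angle between the x axis of canister1 and the y axis of bay1, either way round below 0.07 rad)) or (x of canister1 in the frame of bay2 between -0.005 and 0.005 m and y of canister1 in the frame of bay2 between -0.005 and 0.005 m and (angle between the x axis of canister1 and the x axis of bay2, either way round below 0.07 rad or angle between the x axis of canister1 and the y axis of bay2, either way round below 0.07 rad)) or (x of canister1 in the frame of bay3 between -0.005 and 0.005 m and y of canister1 in the frame of bay3 between -0.005 and 0.005 m and (angle between the x axis of canister1 and the x axis of bay3, either way round below 0.07 rad or angle between the x axis of canister1 and the y axis of bay3, either way round below 0.07 rad))) and height (world z) of each of canister1, canister2, canister3 below 0.005 m and angle between each of canister1, canister2, canister3's own z axis and vertical below 0.06 rad and linear speed of each of canister1, canister2, canister3, key below 0.01 m/s and ((x of canister2 in the frame of bay1 between -0.005 and 0.005 m and y of canister2 in the frame of bay1 between -0.005 and 0.005 m and (angle between the x axis of canister2 and the x axis of bay1, either way round below 0.07 rad or angle between the x axis of canister2 and the y axis of bay1, either way round below 0.07 rad)) or (x of canister2 in the frame of bay2 between -0.005 and 0.005 m and y of canister2 in the frame of bay2 between -0.005 and 0.005 m and (angle between the x axis of canister2 and the x axis of bay2, either way round below 0.07 rad or angle between the x axis of canister2 and the y axis of bay2, either way round below 0.07 rad)) or (x of canister2 in the frame of bay3 between -0.005 and 0.005 m and y of canister2 in the frame of bay3 between -0.005 and 0.005 m and (angle between the x axis of canister2 and the x axis of bay3, either way round below 0.07 rad or angle between the x axis of canister2 and the y axis of bay3, either way round below 0.07 rad))) and ((x of canister3 in the frame of bay1 between -0.005 and 0.005 m and y of canister3 in the frame of bay1 between -0.005 and 0.005 m and (angle between the x axis of canister3 and the x axis of bay1, either way round below 0.07 rad or angle between the x axis of canister3 and the y axis of bay1, either way round below 0.07 rad)) or (x of canister3 in the frame of bay2 between -0.005 and 0.005 m and y of canister3 in the frame of bay2 between -0.005 and 0.005 m and (angle between the x axis of canister3 and the x axis of bay2, either way round below 0.07 rad or angle between the x axis of canister3 and the y axis of bay2, either way round below 0.07 rad)) or (x of canister3 in the frame of bay3 between -0.005 and 0.005 m and y of canister3 in the frame of bay3 between -0.005 and 0.005 m and (angle between the x axis of canister3 and the x axis of bay3, either way round below 0.07 rad or angle between the x axis of canister3 and the y axis of bay3, either way round below 0.07 rad))) and ((horizontal distance between any of canister1, canister2, canister3 and bay1 below 0.03 m and value of joint bay1_screw above 2.9 rad) or (not (horizontal distance between any of canister1, canister2, canister3 and bay1 below 0.03 m) and value of joint bay1_screw below 0.6 rad)) and ((horizontal distance between any of canister1, canister2, canister3 and bay2 below 0.03 m and value of joint bay2_screw above 2.9 rad) or (not (horizontal distance between any of canister1, canister2, canister3 and bay2 below 0.03 m) and value of joint bay2_screw below 0.6 rad)) and ((horizontal distance between any of canister1, canister2, canister3 and bay3 below 0.03 m and value of joint bay3_screw above 2.9 rad) or (not (horizontal distance between any of canister1, canister2, canister3 and bay3 below 0.03 m) and value of joint bay3_screw below 0.6 rad)) and horizontal distance between key and spoon_rest below 0.035 m and angle between key's own z axis and vertical below 0.1 rad and z of key in the frame of spoon_rest below 0.012 m); the robot touches nothing.
It fails at once if a canister is lifted more than 15 mm or tipped by more than 20 degrees (height (world z) of any of canister1, canister2, canister3 above 0.015 m or angle between any of canister1, canister2, canister3's own z axis and vertical above 0.35 rad).
It fails at once if the fingers press on a bracket, clip or screw (more than 2 N); only the key may work them (contact force between the fingers and bay1 above 2 N or contact force between the fingers and bay2 above 2 N or contact force between the fingers and bay3 above 2 N).
It fails at once if a bystander is moved more than 30 mm (distance of any of mug, scoop, rolling_pin, pepper_mill, spice_jar from where it was at the start of the episode above 0.03 m).
Of canister1, canister2, canister3 only 2 to 3 are there at a start; the rules pass over those that are not, and their reading is None.
At some moment in a run one of canister1, canister2, canister3 may be knocked a few centimetres aside while the robot is not near it.
It also fails if it takes over 210 s, if anything falls off the work surface, if the arm or the gripper's body presses on something with over 40 N, if the wrist force passes 120 N, or if a joint passes its speed limit or range.

### The arm

A 6-joint arm with a two-finger parallel gripper is mounted at the origin on the work surface. World frame = base frame: x ahead of the robot, y to its left, z up, the work surface at z = 0. Lengths are in m, angles in rad, forces in N, time in s.
With the tool pointing down it reaches from about 0.275 to 0.725 m from the base axis. Payload 5.6 kg.
Tool frame: the origin (TCP) lies on the centre line of the jaws, within the pads' length; the fingertips stand 22 mm ahead of it and the grasp point (between the pads) lies 3 mm ahead of it (manip.finger_overhang is the distance from the TCP to the fingertips, in m); z points along the fingers, y is the line along which they close (so a half turn about z gives the same grasp; the last joint's range is limited). The gripper opens to 85 mm and grips with 20 to 120 N. Pads are 22 mm wide; open, the fingers measure 114 mm over their backs; the gripper's body (76 mm by 85 mm) begins 54 mm behind the grasp point. The pads swing forward as they close: fully open they stand 13 mm farther back than shut.
Start: joints at [-0.866, 0.255, 0.108, 0, -1.424, -0.285], TCP at [0.224, -0.502, 0.253] pointing down, gripper open.
Joint ranges: [-2.95, 2.95], [-1.21, 1.97], [-1.09, 1.5], [-2.87, 1.71], [-2.94, -0.07], [-3.05, 3.05]. Speed limits (rad/s): [2.57, 2.57, 3.14, 3.14, 3.14, 3.14].

### API

Orientations are given as a unit quaternion [x, y, z, w].
In Python, from cell import manip gives the robot as it stands.
- The arm moves only by the shell command python3 -m creep 'ROWS' [OPENING]. ROWS is JSON, a list that holds one entry, the list of rows, each a list of 4 numbers: the shift along the tool's x, y, z in mm, then the turn about the tool's z in degrees. In form: [[[x, y, z, roll], ...]]. A call has exactly 10 rows; each row is the pose to reach, as a shift and turn from the pose commanded when the call began, along the tool's axes at that moment; what a row does not reach only later rows make up. A row lasts 1/10 s, in which the tool goes at most 50 mm and 8.59 degrees, less where a joint would pass 70% of its speed; a pose out of reach is approached as far as the arm can. A call with a gripper value outside its range is refused whole. OPENING is the finger opening in mm, from 0 to 85.4, set as the call begins (- or left out, the last holds). The fingers move at their own pace and stop on an object; the grip force is fixed at half the most. Time passes only in rows, so rows that repeat a pose let the fingers close, or fill a call up. It gives the time, the measured TCP pose, the force, the opening and the grip force at its end, in the units of the state.
- manip.get_state(): the state, without advancing time (a new reading comes with each control period).
- manip.camera(name): name is "scene" or "top" or "wrist"; returns a dict with "frame" (400x640x3 uint8, red, green, blue), "vertical_fov" (degrees; the focal length in pixels is half the picture's height over the tangent of half this angle, whatever the lens; pixels are square), "cx", "cy" (the principal point, pixels), "camera_from_world" (4x4, takes a point from world to camera coordinates); the wrist camera has in their place "T_tool_cam" (4x4, takes a point from camera to tool coordinates, whose origin is the TCP and whose axes are the flange's). Camera axes: x right, y down, z forward; pixel columns grow to the right and rows downward; lengths in m; the calibration is good to about 2 mm. A picture is of the moment at which its call begins: read the wrist's pose just before it. There is no depth.
- manip.sign_off(): hands the job in; it is judged then, once.
The state is a dict: "time_s": time; "joints": joint angles; "qvel": joint speeds; "effort": joint torques, N m; "eef_pos": TCP position; "ee_rot": TCP orientation; "contact_force": force on the tool from outside, world axes, zero at the start; "wrist_torque": the same for the moment, N m; "opening": finger opening in m; "gripper_force": force on a finger pad.
Only numpy, scipy, OpenCV 4.12 (cv2) and the standard library are available. Lean on these libraries where they do the work, as an engineer would, in place of code of your own. Each camera call takes 0.05 s, during which the arm holds its last target. There are 200 camera calls.

## Working session

There is one attempt and no reset: what is moved stays moved. The work goes in short steps, Python scripts to look and compute and a shell command to move; the robot and the scene stay as the last step left them, time stands still between calls to the robot, and variables do not carry over. Pictures are saved under pics/ and viewed, at most 14 in all, crops included, and the job is handed in when it is done.

```bash
ls; mkdir -p pics; python3 - <<'E'
from cell import manip
import cv2,numpy as np
s=manip.get_state();print(s)
for n in("top","scene"):
    c=manip.camera(n);cv2.imwrite(f"pics/{n}0.png",c["frame"][:,:,::-1])
    print(n,c["vertical_fov"],c["cx"],c["cy"],np.round(c["camera_from_world"],4).tolist(),[k for k in c])
    np.savez(f"pics/{n}0.npz",f=c["frame"],fov=c["vertical_fov"],cx=c["cx"],cy=c["cy"],T=c["camera_from_world"])
print(manip.finger_overhang)
E
```

```text
pics
{'time_s': 0.0, 'joints': array([-8.66393207e-01,  2.55750977e-01,  1.06982321e-01, -4.63028207e-04,
       -1.42389380e+00, -2.84630803e-01]), 'qvel': array([-0.00116458, -0.00076934, -0.00205317,  0.00134495, -0.00065489,
       -0.00064679]), 'effort': array([ 7.90695976e-04, -3.86630988e+01,  2.37945449e+01,  5.36534294e+00,
       -6.09251249e-03,  1.70234438e-05]), 'eef_pos': array([ 0.22403191, -0.50180142,  0.25238665]), 'ee_rot': array([-2.08315109e-01,  9.78061293e-01,  9.29960103e-04, -2.41282455e-04]), 'contact_force': array([-0.75115607,  0.11650217,  0.21866419]), 'wrist_torque': array([-0.03689039, -0.00903131, -0.0418854 ]), 'gripper_force': 0.0, 'opening': 0.08528318413619734}
top 44.38853569999819 322.79759030026327 199.18172966180234 [[0.0009, -1.0, -0.0093, 0.012], [-0.9985, -0.0004, -0.0542, 0.512], [0.0542, 0.0093, -0.9985, 1.9031], [0.0, 0.0, 0.0, 1.0]] ['frame', 'vertical_fov', 'cx', 'cy', 'camera_from_world']
scene 44.86927659371379 314.3579152213188 194.44535953833886 [[-0.294, 0.9558, 0.0024, 0.1291], [0.7793, 0.2411, -0.5784, -0.3426], [-0.5535, -0.1681, -0.8157, 2.1318], [0.0, 0.0, 0.0, 1.0]] ['frame', 'vertical_fov', 'cx', 'cy', 'camera_from_world']
0.022
```

View pics/top0.png

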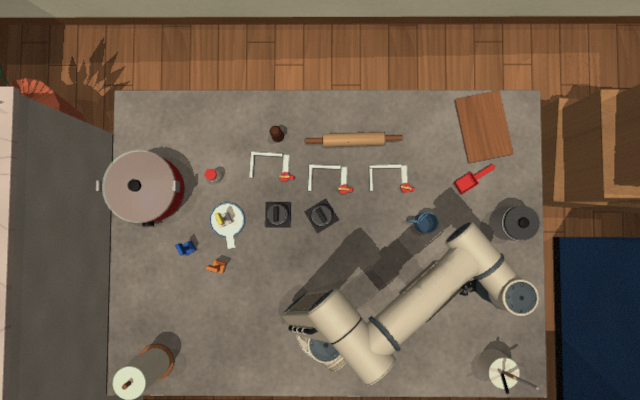

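View pics/scene0.png

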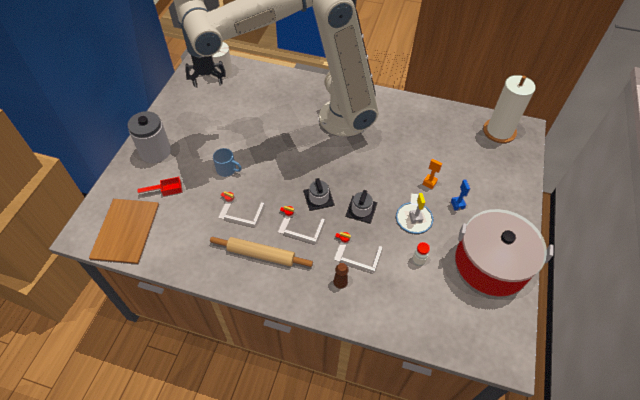

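The two canisters with square feet are at top (277,213) and (321,214). The large round tin at (517,222) has no square foot, so it's a look-alike. The brackets are at about (270,165), (328,178) and (388,178), all open toward the robot. The yellow key is on the dish at (225,217), and its blue (186,248) and orange (216,266) look-alikes stay put. Next I'll measure roughly from the top view, then go closer with the wrist camera.

```bash
cat > h.py <<'E'
import numpy as np,cv2
from scipy.spatial.transform import Rotation as R
from cell import manip
def cam(n):
    s=manip.get_state();c=manip.camera(n)
    f=200/np.tan(np.radians(c["vertical_fov"]/2))
    if n=="wrist":
        T=np.eye(4);T[:3,:3]=R.from_quat(s["ee_rot"]).as_matrix();T[:3,3]=s["eef_pos"];W=T@c["T_tool_cam"]
    else: W=np.linalg.inv(c["camera_from_world"])
    return dict(im=c["frame"],f=f,cx=c["cx"],cy=c["cy"],W=W)
def save(c,name):
    cv2.imwrite(f"pics/{name}.png",c["im"][:,:,::-1]);np.savez(f"pics/{name}.npz",**c)
def load(name): return dict(np.load(f"pics/{name}.npz"))
def ray(c,px,z):
    px=np.atleast_2d(px).astype(float)
    d=np.c_[(px[:,0]-c["cx"])/c["f"],(px[:,1]-c["cy"])/c["f"],np.ones(len(px))]@c["W"][:3,:3].T
    o=c["W"][:3,3];return (o+d*((z-o[2])/d[:,2])[:,None])[:,:2]
def proj(c,p):
    q=(np.atleast_2d(p)-c["W"][:3,3])@c["W"][:3,:3];return q[:,:2]/q[:,2:]*c["f"]+[float(c["cx"]),float(c["cy"])]
def mask(c,lo,hi):
    return cv2.inRange(cv2.cvtColor(c["im"],cv2.COLOR_RGB2HSV),np.array(lo),np.array(hi))
def blobs(m,amin=30):
    cs,_=cv2.findContours(m,cv2.RETR_EXTERNAL,cv2.CHAIN_APPROX_NONE)
    return sorted([k[:,0,:] for k in cs if cv2.contourArea(k)>=amin],key=lambda k:-cv2.contourArea(k.reshape(-1,1,2)))
def pose():
    s=manip.get_state();M=R.from_quat(s["ee_rot"]).as_matrix()
    return s,M,np.degrees(np.arctan2(M[1,0],M[0,0]))
def go(x,y,z,ang=None):
    "tool-frame shift (mm) and roll (deg) to put TCP at x,y,z with tool x at world angle ang (mod 180)"
    s,M,a=pose();d=M.T@(np.array([x,y,z])-s["eef_pos"])*1000
    r=0 if ang is None else -((ang-a+90)%180-90)
    print("t%.2f pos"%s["time_s"],np.round(s["eef_pos"],4),"ang%.1f j1 %.1f j6 %.1f"%(a,*np.degrees(s["joints"][[0,5]])),"op %.3f"%s["opening"],"F",np.round(s["contact_force"],1))
    print(" -> shift",np.round(d,1),"roll %.1f"%r)
E
python3 - <<'E'
from h import *
c=cam("top");save(c,"top1")
for n,p,z in [("canA",(277,213),.095),("canB",(321,214),.095),("bay+y",(270,165),0),("bay0",(328,178),0),("bay-",(388,178),0),("key",(227,217),.006),("dish",(227,220),.005),("mill",(277,133),.1),("jar",(211,175),.1),("mug",(427,222),.09)]: print(n,np.round(ray(c,p,z),3))
for n,p in [("s1",(287,176)),("s2",(345,188)),("s3",(407,187))]: print(n,np.round(ray(c,p,.03),3))
print(manip.camera("wrist")["T_tool_cam"].round(4).tolist(),manip.camera("wrist")["vertical_fov"])
go(.46,.08,.36,90);go(.46,.08,.36,0)
E
```

```text
canA [[0.456 0.183]]
canB [[0.452 0.018]]
bay+y [[0.648 0.222]]
bay0 [[ 0.596 -0.008]]
bay- [[ 0.596 -0.245]]
key [[0.442 0.388]]
dish [[0.43  0.389]]
mill [[0.757 0.184]]
jar [[0.598 0.431]]
mug [[ 0.423 -0.378]]
s1 [[0.601 0.152]]
s2 [[ 0.555 -0.074]]
s3 [[ 0.559 -0.314]]
[[0.0002, -0.9596, -0.2813, 0.0709], [1.0, 0.0002, 0.0, 0.0007], [0.0, -0.2813, 0.9596, -0.1212], [0.0, 0.0, 0.0, 1.0]] 70.41532979273218
t0.25 pos [ 0.2241 -0.5021  0.2529] ang-156.0 j1 -49.6 j6 -16.3 op 0.085 F [0.  0.3 0.2]
 -> shift [-452.6  435.5 -106.8] roll -66.0
t0.25 pos [ 0.2241 -0.5021  0.2529] ang-156.0 j1 -49.6 j6 -16.3 op 0.085 F [0.  0.3 0.2]
 -> shift [-452.6  435.5 -106.8] roll 24.0
```

```bash
python3 -m creep '[[[-30,30,-8,2],[-60,60,-16,4],[-100,95,-24,6],[-140,135,-32,8],[-180,175,-42,10],[-220,210,-52,12],[-260,250,-62,14],[-300,290,-72,16],[-335,320,-80,18],[-360,345,-85,20]]]' 85; python3 -m creep '[[[-30,30,-8,1],[-55,55,-14,2],[-75,75,-19,3],[-88,86,-22,4],[-93,90,-22,4],[-93,90,-22,4],[-93,90,-22,4],[-93,90,-22,4],[-93,90,-22,4],[-93,90,-22,4]]]'
python3 - <<'E'
from h import *
go(.46,.08,.36,180)
c=cam("wrist");save(c,"w0")
E
```

```text
time_s: 1.25
eef_pos: [0.4051, -0.0564, 0.336]
ee_rot: [-0.035, 0.999, 0.0, 0.001]
contact_force: [1.3, -0.1, -0.0]
opening: 0.0852
gripper_force: 0.0
time_s: 2.25
eef_pos: [0.4911, 0.0375, 0.3575]
ee_rot: [-0.0, 1.0, 0.0, 0.0]
contact_force: [0.1, -0.7, 0.3]
opening: 0.0854
gripper_force: 0.0
t2.25 pos [0.4911 0.0375 0.3575] ang-180.0 j1 22.6 j6 -112.6 op 0.085 F [ 0.1 -0.7  0.3]
 -> shift [31.1 42.5 -2.5] roll 0.0
```

View pics/w0.png

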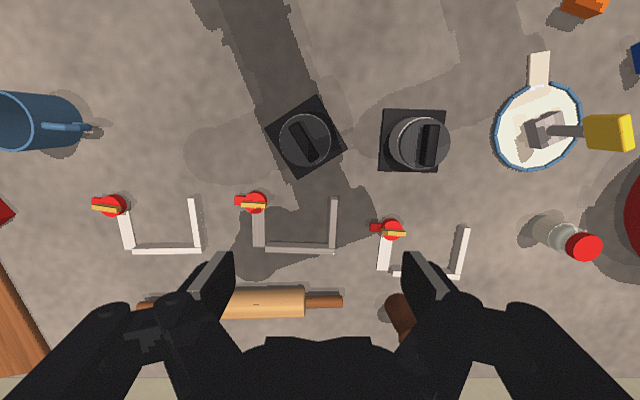

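Wrist view: canister B is at (305,140), rotated, and canister A is at (418,140). The brackets sit below them with screws at (110,205), (252,202) and (388,230). The key is upright on the dish at (545,130), with its yellow handle at (610,132).

```bash
python3 - <<'E'
from h import *
c=load("w0");im=c["im"]
hsv=cv2.cvtColor(im,cv2.COLOR_RGB2HSV);g=hsv[:,:,2]
red=mask(c,(0,150,90),(10,255,255))|mask(c,(172,150,90),(180,255,255))
yel=mask(c,(14,120,100),(35,255,255))
for n,m,z in(("red",red,.029),("yel",yel,.042)):
  for k in blobs(m,40):
    (x,y),(w,h),a=cv2.minAreaRect(k.reshape(-1,1,2));print(n,len(k),np.round((x,y)),round(w),round(h),ray(c,(x,y),z).round(4))
# canister foot & bar: dark
dark=((g<45)*255).astype(np.uint8);dark[250:]=0
for k in blobs(dark,150): 
    r=cv2.minAreaRect(k.reshape(-1,1,2));b=cv2.boxPoints(r)
    print("dark",np.round(r[0]),np.round(r[1]));print(ray(c,b,.008).round(4).tolist())
# vis crop
v=im[60:300,80:480,::-1];v=cv2.resize(v,None,fx=2,fy=2,interpolation=cv2.INTER_CUBIC)
cv2.imwrite("pics/w0c.png",v)
E
```

```text
red 92 [584. 246.] 34 30 [[0.6281 0.4986]]
red 206 [634. 220.] 11 70 [[0.5799 0.5698]]
red 124 [109. 206.] 22 33 [[ 0.5553 -0.3069]]
red 77 [386. 224.] 12 32 [[0.5881 0.1533]]
red 77 [250. 197.] 12 32 [[ 0.5407 -0.0729]]
red 58 [  8. 212.] 15 27 [[ 0.5655 -0.4784]]
red 38 [254. 210.] 18 6 [[ 0.563  -0.0677]]
red 35 [391. 237.] 4 16 [[0.611  0.1641]]
yel 261 [262. 304.] 28 85 [[ 0.7348 -0.0611]]
yel 154 [608. 133.] 38 52 [[0.4373 0.4735]]
yel 62 [106. 208.] 28 7 [[ 0.5546 -0.3027]]
yel 55 [393. 232.] 24 6 [[0.5965 0.1631]]
yel 65 [253. 204.] 24 6 [[ 0.5489 -0.0654]]
dark [307. 137.] [63. 63.]
[[0.4308, -0.0489], [0.3796, 0.0352], [0.4602, 0.0911], [0.5169, 0.0044]]
dark [427. 145.] [19. 43.]
[[0.4899, 0.2004], [0.4225, 0.2035], [0.4266, 0.2337], [0.4943, 0.2319]]
dark [405. 161.] [61. 30.]
[[0.4751, 0.1282], [0.4367, 0.154], [0.4943, 0.2403], [0.5355, 0.2157]]
```

View pics/w0c.png

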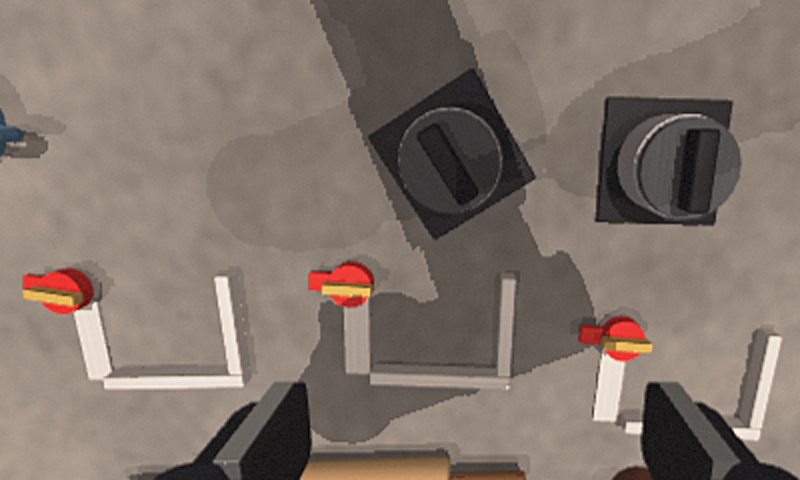

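The crop shows both feet and bars clearly. Foot A has corners near (608,97), (732,100), (715,224) and (596,221) with its bar vertical in the image. Foot B is turned about 30°. All three clips are open, pointing left (−y).

```bash
python3 - <<'E'
from h import *
c=load("w0")
P=lambda l,z:ray(c,np.array(l)/2.+[80,60],z)
def ang(a,b): d=b-a;return np.degrees(np.arctan2(d[1],d[0])).round(1)
for n,l in(("A",[(608,97),(732,100),(715,224),(596,221)]),("B",[(472,68),(535,178),(436,240),(369,137)])):
    q=P(l,.008);print("foot",n,q.mean(0).round(4),[ang(q[i],q[(i+1)%4]) for i in range(4)],[np.linalg.norm(q[i]-q[(i+1)%4]).round(4) for i in range(4)])
q=P([(704,130),(694,212)],.095);print("barA",q.mean(0).round(4),ang(*q))
q=P([(430,128),(468,200)],.095);print("barB",q.mean(0).round(4),ang(*q))
for n,l in (("bayA",[(767,335),(753,425),(628,424)]),("bay2",[(502,275),(499,375),(371,373)]),("bay3",[(217,278),(229,375),(105,379)])):
    q=P(l,.022);print(n,"side",q[0].round(4),q[1].round(4),ang(q[0],q[1]),"back",q[2].round(4),ang(q[2],q[1]))
for n,l in (("sA",[(600,341),(651,349)]),("s2",[(321,289),(372,292)]),("s3",[(24,293),(82,301)])):
    q=P(l,.042);print(n,q.mean(0).round(4),ang(*q),np.linalg.norm(q[0]-q[1]).round(4))
for n,l in (("hA",(627,338)),("h2",(351,284)),("h3",(67,290))): print(n,P(l,.029).round(4))
go(*P((699,171),.095)[0],.11,180)
E
```

```text
foot A [0.4518 0.1906] [np.float64(88.7), np.float64(-0.9), np.float64(-91.4), np.float64(178.0)] [np.float64(0.098), np.float64(0.0987), np.float64(0.0999), np.float64(0.0985)]
foot B [0.4482 0.0204] [np.float64(31.4), np.float64(-57.8), np.float64(-148.2), np.float64(122.1)] [np.float64(0.0988), np.float64(0.097), np.float64(0.099), np.float64(0.0977)]
barA [0.452  0.1872] -0.7
barB [0.4475 0.0212] 27.8
bayA side [0.5962 0.2896] [0.6832 0.2896] 0.0 back [0.6822 0.1765] 89.5
bay2 side [0.5429 0.0607] [0.634  0.0594] -0.9 back [ 0.6321 -0.0531] 89.1
bay3 side [ 0.5456 -0.1773] [ 0.6341 -0.1781] -0.5 back [ 0.638  -0.2878] 92.0
sA [0.5974 0.1628] 80.6 0.0433
s2 [ 0.5505 -0.0651] 86.5 0.0409
s3 [ 0.5561 -0.3021] 81.6 0.0459
hA [[0.5963 0.1673]]
h2 [[ 0.5488 -0.0641]]
h3 [[ 0.5541 -0.2995]]
t2.30 pos [0.4912 0.0376 0.3574] ang-180.0 j1 22.6 j6 -112.6 op 0.085 F [ 0.4 -0.2 -0.4]
 -> shift [ 39.7 149.6 247.5] roll 0.0
```

```bash
python3 -m creep '[[[10,35,10,1],[20,75,25,1],[30,110,45,1],[39,140,70,1],[39,151,95,1],[39,151,120,1],[39,151,140,1],[39,151,150,1],[39,151,155,1],[39,151,155,1]]]' 85; python3 -m creep '[[[0,0,25,0],[0,0,50,0],[0,0,70,0],[0,0,85,0],[0,0,95,0],[0,0,101,0],[0,0,104,0],[0,0,104,0],[0,0,104,0],[0,0,104,0]]]'; python3 -m creep '[[[0,0,0,0],[0,0,0,0],[0,0,0,0],[0,0,0,0],[0,0,0,0],[0,0,0,0],[0,0,0,0],[0,0,0,0],[0,0,0,0],[0,0,0,0]]]' 5
python3 - <<'E'
from h import *
go(.53,.2365,.098,180)
E
```

```text
time_s: 3.3
eef_pos: [0.4524, 0.1887, 0.2024]
ee_rot: [0.008, 1.0, -0.0, 0.0]
contact_force: [0.0, -0.6, 0.5]
opening: 0.0851
gripper_force: 0.0
time_s: 4.3
eef_pos: [0.4526, 0.1891, 0.0988]
ee_rot: [0.008, 1.0, 0.0, 0.0]
contact_force: [-0.5, 0.3, -0.4]
opening: 0.0849
gripper_force: 0.0
time_s: 5.3
eef_pos: [0.4524, 0.189, 0.0983]
ee_rot: [0.008, 1.0, 0.0, 0.0]
contact_force: [0.5, 1.6, 1.1]
opening: 0.0147
gripper_force: 59.3
t5.30 pos [0.4524 0.189  0.0983] ang179.1 j1 41.0 j6 -132.0 op 0.015 F [0.5 1.6 1.1]
 -> shift [-76.8  48.8   0.3] roll -0.9
```

```bash
python3 -m creep '[[[-3,4,0,0],[-10,12,0,0],[-18,20,0,0],[-28,29,0,0],[-38,37,0,0],[-48,43,0,0],[-58,46.5,0,-0.5],[-67,48,0,-0.9],[-73,48,0,-0.9],[-76,48,0,-0.9]]]';  python3 -m creep '[[[-5,0,0,0],[-13,0,0,0],[-23,0,0,0],[-33,0,0,0],[-43,0,0,0],[-53,0,0,0],[-63,0,0,0],[-72,0,0,0],[-79,0,0,0],[-82,0,0,0]]]'
python3 - <<'E'
from h import *
go(.633,.2395,.098,180)
E
```

```text
time_s: 6.3
eef_pos: [0.5297, 0.2366, 0.0983]
ee_rot: [0.0, 1.0, 0.0, -0.0]
contact_force: [-4.8, -0.6, 6.5]
opening: 0.0145
gripper_force: 60.0
time_s: 7.3
eef_pos: [0.6119, 0.2362, 0.0983]
ee_rot: [0.0, 1.0, 0.0, 0.0]
contact_force: [-5.1, -0.2, 6.5]
opening: 0.0147
gripper_force: 60.0
t7.30 pos [0.6119 0.2362 0.0983] ang180.0 j1 34.7 j6 -124.8 op 0.015 F [-5.1 -0.2  6.5]
 -> shift [-21.1   3.4   0.3] roll -0.0
```

```bash
python3 -m creep '[[[-3,0,0,0],[-7,0,0,0],[-11,0,0,0],[-14,0,0,0],[-16,0,0,0],[-17,0,0,0],[-18,0,0,0],[-19,0,0,0],[-20,0,0,0],[-20,0,0,0]]]';  python3 -m creep '[[[-0.5,0,0,0],[-0.5,0,0,0],[-1,0,0,0],[-1,0,0,0],[-1.5,0,0,0],[-1.5,0,0,0],[-2,0,0,0],[-2,0,0,0],[-2,0,0,0],[-2,0,0,0]]]'; python3 -m creep '[[[-0.5,0,0,0],[-0.5,0,0,0],[-1,0,0,0],[-1,0,0,0],[-1.5,0,0,0],[-1.5,0,0,0],[-2,0,0,0],[-2,0,0,0],[-2,0,0,0],[-2,0,0,0]]]'
```

```text
time_s: 8.3
eef_pos: [0.6311, 0.2353, 0.0984]
ee_rot: [0.0, 1.0, -0.0, -0.001]
contact_force: [-5.1, -2.0, 6.3]
opening: 0.0146
gripper_force: 60.1
time_s: 9.3
eef_pos: [0.6318, 0.2354, 0.0987]
ee_rot: [0.0, 1.0, -0.001, -0.002]
contact_force: [-9.8, -1.4, 10.8]
opening: 0.0147
gripper_force: 60.6
time_s: 10.3
eef_pos: [0.6326, 0.2355, 0.099]
ee_rot: [0.0, 1.0, -0.001, -0.003]
contact_force: [-15.1, -0.9, 15.0]
opening: 0.0145
gripper_force: 61.3
```

```bash
python3 -m creep '[[[2,0.5,0,0],[2,1,0,0],[2,1.5,0,0],[2,2,0,0],[2,2.5,0,0],[2,3,0,0],[2,3.5,0,0],[2,4,0,0],[2,4,0,0],[2,4,0,0]]]';  python3 -m creep '[[[0,0.5,0,0],[0,1,0,0],[0,1.5,0,0],[0,2,0,0],[0,2,0,0],[0,2.5,0,0],[0,3,0,0],[0,3,0,0],[0,3,0,0],[0,3,0,0]]]'
```

```text
time_s: 11.3
eef_pos: [0.6319, 0.2363, 0.0988]
ee_rot: [0.001, 1.0, -0.003, -0.002]
contact_force: [-9.3, -9.2, 11.2]
opening: 0.0143
gripper_force: 60.9
time_s: 12.3
eef_pos: [0.6319, 0.2372, 0.0992]
ee_rot: [0.001, 1.0, -0.005, -0.002]
contact_force: [-9.3, -14.6, 14.7]
opening: 0.0146
gripper_force: 61.2
```

```bash
python3 -m creep '[[[0.5,-0.5,0,0],[1,-1,0,0],[1,-1.5,0,0],[1,-1.5,0,0],[1,-1.5,0,0],[1,-1.5,0,0],[1,-1.5,0,0],[1,-1.5,0,0],[1,-1.5,0,0],[1,-1.5,0,0]]]' ;  python3 -m creep '[[[0,0,0,0],[0,0,0,0],[0,0,0,0],[0,0,0,0],[0,0,0,0],[0,0,-5,0],[0,0,-15,0],[0,0,-35,0],[0,0,-65,0],[0,0,-100,0]]]' 60; python3 -m creep '[[[0,0,-30,0],[10,0,-60,0],[20,0,-80,0],[35,0,-90,0],[50,0,-100,0],[65,0,-100,0],[80,0,-100,0],[90,0,-100,0],[90,0,-100,0],[90,0,-100,0]]]' 85
python3 - <<'E'
from h import *
c=cam("wrist");save(c,"w1")
go(.4478,.0208,.2,29)
x=c["im"][:,:,::-1]
cv2.imwrite("pics/w1b.png",x)
E
```

```text
time_s: 13.3
eef_pos: [0.6316, 0.2368, 0.0989]
ee_rot: [0.001, 1.0, -0.004, -0.002]
contact_force: [-7.3, -12.4, 10.2]
opening: 0.0147
gripper_force: 60.9
time_s: 14.3
eef_pos: [0.6316, 0.2408, 0.1994]
ee_rot: [0.0, 1.0, -0.0, -0.0]
contact_force: [1.0, -0.2, 0.4]
opening: 0.0596
gripper_force: 0.0
time_s: 15.3
eef_pos: [0.5422, 0.2411, 0.2987]
ee_rot: [0.0, 1.0, 0.0, 0.0]
contact_force: [1.2, -0.1, 0.0]
opening: 0.0852
gripper_force: 0.0
t15.35 pos [0.5424 0.2411 0.2983] ang179.9 j1 39.0 j6 -129.1 op 0.085 F [ 0.3 -0.9  0. ]
 -> shift [  94.4 -220.4   98.3] roll -29.1
```

View pics/w1b.png

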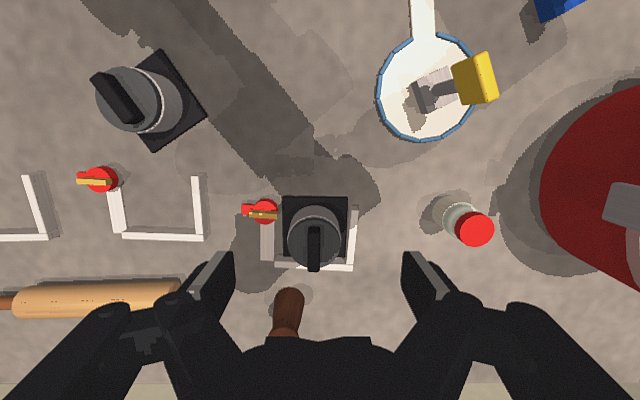

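Canister A is in its bracket at (315,232), against both stops. The screw at (262,211) is still open. Next is canister B.

```bash
python3 -m creep '[[[10,-20,10,-3],[20,-50,20,-6],[35,-85,35,-10],[50,-120,50,-14],[65,-155,65,-18],[80,-185,80,-22],[94,-205,95,-26],[94,-217,105,-30],[94,-220,110,-30],[94,-220,110,-30]]]' 85
python3 - <<'E'
from h import *
c=cam("wrist");save(c,"w2")
d=((cv2.cvtColor(c["im"],cv2.COLOR_RGB2HSV)[:,:,2]<45)*255).astype(np.uint8);d[260:]=0
for k in blobs(d,150): r=cv2.minAreaRect(k.reshape(-1,1,2));q=ray(c,cv2.boxPoints(r),.095);print(np.round(r[0]),np.round(r[1]),q.mean(0).round(4),[np.degrees(np.arctan2(*(q[i+1]-q[i])[::-1])).round(1) for i in range(2)])
go(.4478,.0208,.098,30)
E
```

```text
time_s: 16.35
eef_pos: [0.4481, 0.0209, 0.1877]
ee_rot: [-0.257, 0.966, -0.0, -0.001]
contact_force: [-0.5, -0.2, -0.0]
opening: 0.0849
gripper_force: 0.0
[316. 185.] [90. 91.] [0.4293 0.0099] [np.float64(119.8), np.float64(32.3)]
[315. 208.] [70. 20.] [0.4454 0.018 ] [np.float64(121.1), np.float64(31.5)]
t16.40 pos [0.4484 0.0213 0.1882] ang-150.2 j1 22.8 j6 -83.0 op 0.085 F [-1.  -0.5  0.6]
 -> shift [ 0.8 -0.1 90.2] roll -0.2
```

View pics/w2.png

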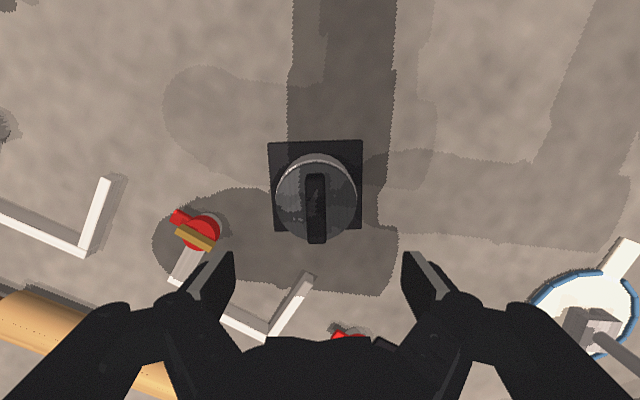

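The grip bar is upright in the image and centred between the fingers at (316,208). Grasping it.

```bash
python3 -m creep '[[[0,0,20,-0.5],[0,-1,42,-1],[0,-1,60,-1],[0,-1,74,-1],[0,-1,83,-1],[0,-1,88,-1],[0,-1,90,-1],[0,-1,90,-1],[0,-1,90,-1],[0,-1,90,-1]]]' 85;  python3 -m creep '[[[0,0,0,0],[0,0,0,0],[0,0,0,0],[0,0,0,0],[0,0,0,0],[0,0,0,0],[0,0,0,0],[0,0,0,0],[0,0,0,0],[0,0,0,0]]]' 5
python3 - <<'E'
from h import *
go(.475,.0065,.098,180)
E
```

```text
time_s: 17.4
eef_pos: [0.4487, 0.0204, 0.0987]
ee_rot: [-0.267, 0.964, 0.0, 0.001]
contact_force: [0.9, 0.7, 0.3]
opening: 0.0851
gripper_force: 0.0
time_s: 18.4
eef_pos: [0.4484, 0.0203, 0.0983]
ee_rot: [-0.267, 0.964, -0.0, 0.0]
contact_force: [0.4, -0.8, 0.9]
opening: 0.0148
gripper_force: 60.7
t18.40 pos [0.4484 0.0203 0.0983] ang-149.0 j1 22.7 j6 -81.8 op 0.015 F [ 0.4 -0.8  0.9]
 -> shift [-15.7 -25.5   0.3] roll 31.0
```

```bash
python3 -m creep '[[[-2,-3,0,4],[-4,-7,0,8],[-6,-10,0,12],[-8,-13,0,16],[-10,-16,0,20],[-12,-19,0,24],[-14,-22,0,28],[-15.5,-25.5,0,31],[-15.5,-25.5,0,31],[-15.5,-25.5,0,31]]]'
python3 - <<'E'
from h import *
go(.56,.0065,.098,180)
E
```

```text
time_s: 19.4
eef_pos: [0.475, 0.0065, 0.0983]
ee_rot: [-0.0, 1.0, 0.0, 0.0]
contact_force: [1.0, 0.2, 0.8]
opening: 0.0152
gripper_force: 60.7
t19.40 pos [0.475  0.0065 0.0983] ang-180.0 j1 19.8 j6 -109.7 op 0.015 F [1.  0.2 0.8]
 -> shift [-85.   -0.1   0.4] roll 0.0
```

```bash
python3 -m creep '[[[-4,0,0,0],[-12,0,0,0],[-22,0,0,0],[-32,0,0,0],[-43,0,0,0],[-54,0,0,0],[-65,0,0,0],[-75,0,0,0],[-82,0,0,0],[-85,0,0,0]]]'; python3 -m creep '[[[-4,0,0,0],[-8,0,0,0],[-12,0,0,0],[-15,0,0,0],[-17,0,0,0],[-18,0,0,0],[-19,0,0,0],[-20,0,0,0],[-21,0,0,0],[-21,0,0,0]]]';  python3 -m creep '[[[-0.5,0,0,0],[-1,0,0,0],[-1.5,0,0,0],[-2,0,0,0],[-2.5,0,0,0],[-3,0,0,0],[-3.5,0,0,0],[-4,0,0,0],[-4,0,0,0],[-4,0,0,0]]]'
```

```text
time_s: 20.4
eef_pos: [0.5607, 0.0061, 0.0983]
ee_rot: [0.0, 1.0, -0.0, -0.0]
contact_force: [-3.6, 0.3, 6.5]
opening: 0.0148
gripper_force: 61.5
time_s: 21.4
eef_pos: [0.5812, 0.0058, 0.0983]
ee_rot: [0.0, 1.0, -0.0, -0.0]
contact_force: [-4.1, 0.1, 6.2]
opening: 0.0148
gripper_force: 61.4
time_s: 22.4
eef_pos: [0.5836, 0.0058, 0.0986]
ee_rot: [0.0, 1.0, -0.0, -0.002]
contact_force: [-9.0, -0.2, 11.1]
opening: 0.0143
gripper_force: 62.2
```

Contact with the back stop. A little more in x, then toward the side stop.

```bash
python3 -m creep '[[[-0.5,0,0,0],[-1,0,0,0],[-1.5,0,0,0],[-1.5,0.5,0,0],[-1.5,1,0,0],[-1.5,1.5,0,0],[-1.5,2,0,0],[-1.5,2.5,0,0],[-1.5,3,0,0],[-1.5,3,0,0]]]'; python3 -m creep '[[[0,0.5,0,0],[0,1,0,0],[0,1.5,0,0],[0,2,0,0],[0,2.5,0,0],[0,3,0,0],[0,3,0,0],[0,3,0,0],[0,3,0,0],[0,3,0,0]]]'
```

```text
time_s: 23.4
eef_pos: [0.5842, 0.0065, 0.0988]
ee_rot: [0.001, 1.0, -0.002, -0.003]
contact_force: [-10.8, -6.4, 14.6]
opening: 0.0144
gripper_force: 62.5
time_s: 24.4
eef_pos: [0.5842, 0.0075, 0.0992]
ee_rot: [0.001, 1.0, -0.004, -0.003]
contact_force: [-10.6, -13.2, 15.0]
opening: 0.0147
gripper_force: 62.7
```

```bash
python3 -m creep '[[[0.5,-0.5,0,0],[1,-1,0,0],[1,-1.5,0,0],[1,-1.5,0,0],[1,-1.5,0,0],[1,-1.5,0,0],[1,-1.5,0,0],[1,-1.5,0,0],[1,-1.5,0,0],[1,-1.5,0,0]]]' ;  python3 -m creep '[[[0,0,0,0],[0,0,0,0],[0,0,0,0],[0,0,0,0],[0,0,0,0],[0,0,-5,0],[0,0,-15,0],[0,0,-35,0],[0,0,-65,0],[0,0,-100,0]]]' 60; python3 -m creep '[[[5,0,-10,0],[20,0,-20,0],[40,10,-20,0],[60,30,-20,0],[80,50,-20,0],[90,70,-20,0],[90,80,-20,0],[90,90,-20,0],[90,90,-20,0],[90,90,-20,0]]]' 85
python3 - <<'E'
from h import *
c=cam("wrist");save(c,"w3");go(.6,.16,.2)
print(proj(c,[[.58,.01,.02],[.63,.24,.02]]))
x=c["im"][90:330,100:500,::-1]
cv2.imwrite("pics/w3b.png",cv2.resize(x,None,fx=2,fy=2,interpolation=cv2.INTER_CUBIC))
E
```

```text
time_s: 25.4
eef_pos: [0.5839, 0.0071, 0.099]
ee_rot: [0.001, 1.0, -0.003, -0.002]
contact_force: [-8.4, -9.9, 11.6]
opening: 0.0147
gripper_force: 62.4
time_s: 26.4
eef_pos: [0.5848, 0.0107, 0.1995]
ee_rot: [0.0, 1.0, -0.0, -0.001]
contact_force: [1.2, 0.8, 0.4]
opening: 0.0598
gripper_force: 0.0
time_s: 27.4
eef_pos: [0.4957, 0.1007, 0.218]
ee_rot: [0.0, 1.0, -0.0, -0.0]
contact_force: [0.4, -0.0, 0.6]
opening: 0.0849
gripper_force: 0.0
t27.45 pos [0.4957 0.1005 0.218 ] ang179.9 j1 29.2 j6 -119.3 op 0.085 F [-0.  -0.6  0. ]
 -> shift [-104.3   59.7   17.9] roll 0.0
[[243.66192415 252.04245549]
 [425.57985894 287.45318441]]
```

View pics/w3b.png

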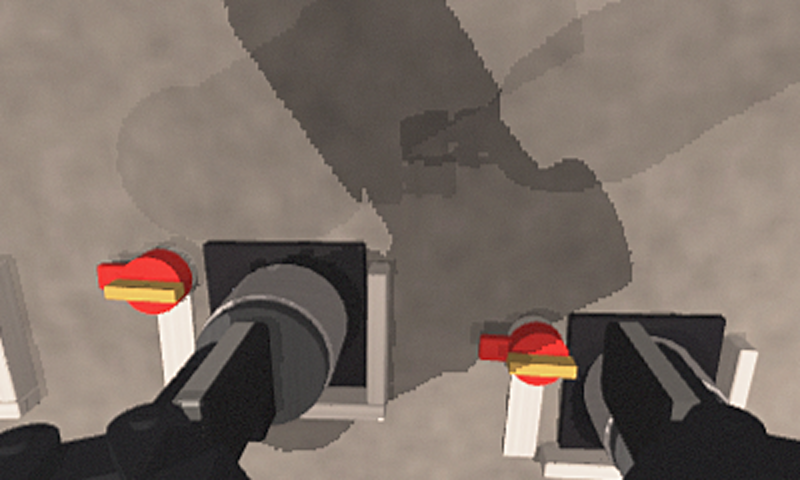

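```bash
python3 - <<'E'
from h import *
c=load("w3");P=lambda l,z:ray(c,np.array(l)/2.+[100,90],z).round(4).tolist()
print("B foot edge",P([(366,242),(366,385),(205,242)],.008),"stop edge",P([(369,265),(366,400)],.022),P([(369,265)],.008))
print("A foot edge",P([(725,316),(723,360),(570,316)],.008),"stop edge",P([(736,350),(730,400)],.022))
print("screw bars A",P([(510,359),(577,370)],.042),"2",P([(106,288),(182,296)],.042))
d=c["im"];k=d[120+90-90:,:]
# occluded right part: key
m=mask(c,(22,120,90),(34,255,255))
for k in blobs(m,60): r=cv2.minAreaRect(k.reshape(-1,1,2));print("yel",np.round(r[0]),np.round(r[1]),r[2])
w=load("w1");m=mask(w,(22,150,90),(34,255,255))
for k in blobs(m,60): r=cv2.minAreaRect(k.reshape(-1,1,2));print("w1 yel",np.round(r[0]),np.round(r[1]),r[2])
print("dish w1",ray(w,[(427,86)],.011),"fork base",ray(w,[(432,95)],.03))
go(.44,.385,.3,180)
E
```

```text
B foot edge [[0.5306, 0.0589], [0.6301, 0.0554], [0.5306, -0.0399]] stop edge [[0.5405, 0.062], [0.6323, 0.057]] [[0.5456, 0.0603]]
A foot edge [[0.5803, 0.2862], [0.6117, 0.2894], [0.5803, 0.1873]] stop edge [[0.5969, 0.2885], [0.6325, 0.29]]
screw bars A [[0.5918, 0.1452], [0.5991, 0.185]] 2 [[0.5469, -0.0843], [0.5518, -0.0421]]
yel [170. 237.] [36.  5.] 3.3664605617523193
w1 yel [475.  80.] [49. 39.] 73.0724868774414
dish w1 [[0.42662194 0.38863681]] fork base [[0.43945501 0.38943276]]
t27.45 pos [0.4957 0.1005 0.218 ] ang179.9 j1 29.2 j6 -119.3 op 0.085 F [-0.  -0.6  0. ]
 -> shift [ 56.1 284.4 -82.1] roll -0.1
```

```bash
python3 -m creep '[[[5,20,-10,0],[10,50,-25,0],[20,85,-40,0],[30,120,-55,0],[40,160,-70,0],[50,200,-80,0],[56,235,-82,0],[56,265,-82,0],[56,280,-82,0],[56,284,-82,0]]]' 85; python3 -m creep '[[[0,0,0,0],[0,0,0,0],[0,0,0,0],[0,0,0,0],[0,0,0,0],[0,0,0,0],[0,0,0,0],[0,0,0,0],[0,0,0,0],[0,0,0,0]]]'
python3 - <<'E'
from h import *
c=cam("wrist");save(c,"w4");go(.44,.385,.3)
print(proj(c,[[.44,.385,.01]]))
x=c["im"][40:280,160:460,::-1]
cv2.imwrite("pics/w4b.png",cv2.resize(x,None,fx=2.5,fy=2.5,interpolation=cv2.INTER_CUBIC))
E
```

```text
time_s: 28.45
eef_pos: [0.4398, 0.3857, 0.2991]
ee_rot: [0.0, 1.0, -0.001, -0.001]
contact_force: [0.6, 0.1, 0.8]
opening: 0.0853
gripper_force: 0.0
time_s: 29.45
eef_pos: [0.4396, 0.385, 0.3002]
ee_rot: [0.0, 1.0, -0.0, -0.0]
contact_force: [-0.8, 0.4, -1.8]
opening: 0.0852
gripper_force: 0.0
t29.50 pos [0.4396 0.385  0.3002] ang180.0 j1 56.5 j6 -146.6 op 0.085 F [ 0.1 -0.3 -0.1]
 -> shift [-0.4  0.   0.2] roll 0.0
[[317.10667699 171.75286886]]
```

View pics/w4b.png

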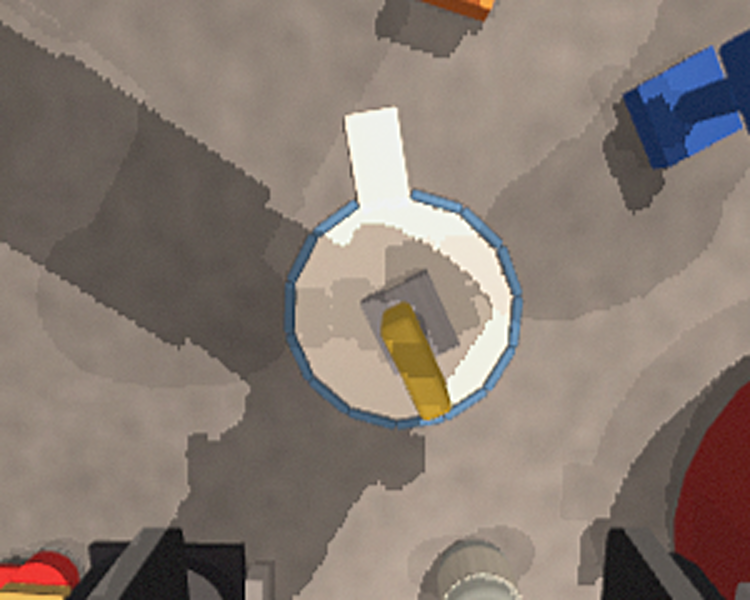

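The key is the yellow-handled one on the dish: handle at about (415,360) in the crop, dish centre (405,310). Its blue look-alike is at (690,100) and the orange one at (455,10).

```bash
python3 - <<'E'
from h import *
c=load("w4");P=lambda l,z:ray(c,np.array(l)/2.5+[160,40],z)
an=lambda q:np.degrees(np.arctan2(*(q[1]-q[0])[::-1])).round(1)
q=P([(400,340),(437,413)],.143);print("handle top",q.round(4).tolist(),q.mean(0).round(4),an(q),np.linalg.norm(q[1]-q[0]))
q=P([(425,270),(460,345)],.032);print("block edge",an(q),np.linalg.norm(q[1]-q[0]))
q=P([(362,297),(425,270)],.032);print("block edge",an(q),np.linalg.norm(q[1]-q[0]))
q=P([(362,297),(460,345)],.032);print("block c",q.mean(0).round(4))
q=P([(290,310),(520,305),(402,424),(400,190)],.011);print("dish",q.round(4).tolist(),q[:2].mean(0),q[2:].mean(0))
m=mask(c,(20,120,60),(36,255,255))
for k in blobs(m,60): r=cv2.minAreaRect(k.reshape(-1,1,2));print("yel",(np.array(r[0])-[160,40])*2.5,np.round(r[1]),r[2],an(ray(c,cv2.boxPoints(r),.12)[:2]),an(ray(c,cv2.boxPoints(r),.12)[1:3]))
E
```

```text
handle top [[0.4211, 0.3882], [0.4514, 0.4034]] [0.4363 0.3958] 26.7 0.03393424828767305
block edge 25.9 0.045823492266682274
block edge 113.0 0.037257621826094156
block c [0.4316 0.3954]
dish [[0.4285, 0.3254], [0.4256, 0.4586], [0.4978, 0.3905], [0.362, 0.3891]] [0.42704879 0.39203306] [0.42990709 0.38981724]
yel [414.71054077 360.64865112] [47. 15.] 64.29004669189453 115.7 26.0
yel [-362.5  522.5] [ 6. 30.] 90.0 90.0 -16.0
```

```bash
python3 -m creep '[[[5.6,10.5,0,-8],[5.6,10.5,0,-16],[5.6,10.5,0,-24],[5.6,10.5,0,-32],[5.6,10.5,0,-40],[5.6,10.5,0,-48],[5.6,10.5,0,-56],[5.6,10.5,0,-64],[5.6,10.5,0,-72],[5.6,10.5,0,-80]]]' 85; python3 -m creep '[[[0,0,0,-8],[0,0,0,-16],[0,0,0,-24],[0,0,0,-32],[0,0,0,-40],[0,0,0,-48],[0,0,0,-56],[0,0,0,-64],[0,0,0,-72],[0,0,0,-80]]]'; python3 -m creep '[[[0,0,0,-8],[0,0,10,-16],[0,0,20,-24],[0,0,35,-32],[0,0,50,-40],[0,0,65,-46],[0,0,75,-46],[0,0,80,-46],[0,0,80,-46],[0,0,80,-46]]]'
python3 - <<'E'
from h import *
go(.434,.3955,.12,26)
c=cam("wrist");save(c,"w5")
E
```

```text
time_s: 30.5
eef_pos: [0.434, 0.3955, 0.3002]
ee_rot: [-0.645, 0.764, -0.0, 0.0]
contact_force: [0.2, 0.3, -1.0]
opening: 0.0849
gripper_force: 0.0
time_s: 31.5
eef_pos: [0.434, 0.3955, 0.3002]
ee_rot: [0.985, -0.171, -0.0, 0.0]
contact_force: [-0.1, -0.0, -0.2]
opening: 0.0848
gripper_force: 0.0
time_s: 32.5
eef_pos: [0.4343, 0.3957, 0.2209]
ee_rot: [0.975, 0.224, 0.0, -0.0]
contact_force: [0.2, -0.3, 0.1]
opening: 0.085
gripper_force: 0.0
t32.50 pos [0.4343 0.3957 0.2209] ang25.9 j1 57.6 j6 58.3 op 0.085 F [ 0.2 -0.3  0.1]
 -> shift [-4.000e-01  1.000e-01  1.009e+02] roll -0.1
```

View pics/w5.png

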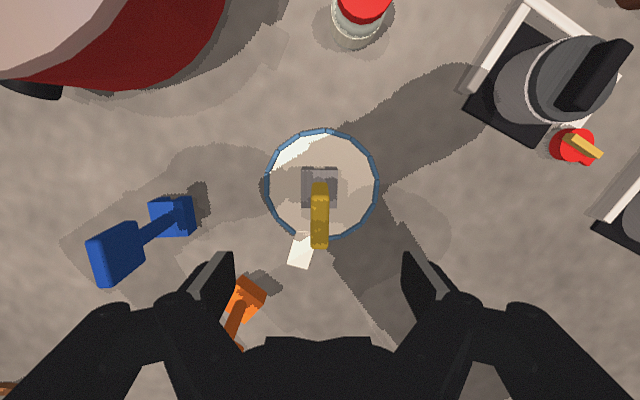

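The key is centred and aligned under the jaws at (320,205). Descend and grip.

```bash
python3 -m creep '[[[0,0,15,0],[0,0,35,0],[0,0,55,0],[0,0,73,0],[0,0,86,0],[0,0,95,0],[0,0,100,0],[0,0,101,0],[0,0,101,0],[0,0,101,0]]]' 85; python3 -m creep '[[[0,0,0,0],[0,0,0,0],[0,0,0,0],[0,0,0,0],[0,0,0,0],[0,0,0,0],[0,0,0,0],[0,0,0,0],[0,0,0,0],[0,0,0,0]]]' 3; python3 -m creep '[[[0,0,-2,0],[0,0,-6,0],[0,0,-15,0],[0,0,-30,0],[0,0,-50,0],[0,0,-70,0],[0,0,-90,0],[0,0,-110,0],[0,0,-118,0],[0,0,-120,0]]]'
python3 - <<'E'
from h import *
go(.5955,.165,.24,84)
E
```

```text
time_s: 33.55
eef_pos: [0.4343, 0.3958, 0.12]
ee_rot: [0.974, 0.225, 0.001, -0.0]
contact_force: [0.5, -0.8, 0.5]
opening: 0.0848
gripper_force: 0.0
time_s: 34.55
eef_pos: [0.434, 0.3955, 0.1192]
ee_rot: [0.974, 0.225, 0.0, -0.0]
contact_force: [-0.8, -0.9, 0.8]
opening: 0.0132
gripper_force: 59.5
time_s: 35.55
eef_pos: [0.4342, 0.3958, 0.2405]
ee_rot: [0.974, 0.225, 0.001, -0.001]
contact_force: [-0.3, 1.2, -1.3]
opening: 0.0129
gripper_force: 59.4
t35.55 pos [0.4342 0.3958 0.2405] ang26.0 j1 57.6 j6 58.4 op 0.013 F [-0.3  1.2 -1.3]
 -> shift [4.400e+01 2.781e+02 2.000e-01] roll -58.0
```

```bash
python3 -m creep '[[[1,30,0,-5],[2,65,0,-10],[4,105,0,-16],[5,145,0,-22],[7,185,0,-28],[9,225,0,-34],[10,265,0,-40],[12,300,0,-46],[13,325,0,-51],[13,338,0,-54]]]'; python3 -m creep '[[[0,3,0,0],[0,4,0,0],[0,4,0,0],[0,4,0,0],[0,4,0,0],[0,4,0,0],[0,4,0,0],[0,4,0,0],[0,4,0,0],[0,4,0,0]]]'
python3 - <<'E'
from h import *
c=cam("wrist");save(c,"w6");go(.5955,.165,.24,80)
q=proj(c,[[.5955,.165,.042]])[0];print(q)
x0,y0=int(q[0])-75,max(int(q[1])-60,0)
print(x0,y0);x=c["im"][y0:y0+120,x0:x0+150,::-1]
cv2.imwrite("pics/w6b.png",cv2.resize(x,None,fx=5,fy=5,interpolation=cv2.INTER_CUBIC))
m=mask(c,(14,110,100),(35,255,255));cv2.imwrite("pics/m.png",m)
for k in blobs(m,60): r=cv2.minAreaRect(k.reshape(-1,1,2));b=ray(c,cv2.boxPoints(r),.042);print("yel",np.round(r[0]),np.round(r[1]),b.mean(0).round(4),b.round(4).tolist())
m=mask(c,(0,150,90),(10,255,255))|mask(c,(172,150,90),(180,255,255))
for k in blobs(m,60): (u,v),r=cv2.minEnclosingCircle(k.reshape(-1,1,2));print("red",u,v,r,ray(c,(u,v),.029))
E
```

```text
time_s: 36.55
eef_pos: [0.5938, 0.095, 0.2376]
ee_rot: [0.766, 0.643, -0.001, -0.0]
contact_force: [-0.2, 0.8, -0.4]
opening: 0.0135
gripper_force: 59.4
time_s: 37.55
eef_pos: [0.5975, 0.0965, 0.2392]
ee_rot: [0.766, 0.642, -0.0, 0.0]
contact_force: [0.0, -0.7, -1.5]
opening: 0.0133
gripper_force: 59.3
t37.60 pos [0.5975 0.0965 0.2392] ang79.9 j1 24.0 j6 146.0 op 0.013 F [ 0.2 -0.2 -0.6]
 -> shift [ 67.1 -14.   -0.8] roll -0.1
[304.71307603 125.78482375]
229 65
yel [318. 280.] [120.  35.] [ 0.5752 -0.0293] [[0.5698, 0.0597], [0.6108, 0.0524], [0.5835, -0.1187], [0.5366, -0.1104]]
yel [446. 269.] [95. 44.] [ 0.7375 -0.0402] [[0.7107, 0.0301], [0.7626, 0.025], [0.7673, -0.1105], [0.7096, -0.1053]]
yel [308. 125.] [38.  7.] [0.5989 0.1644] [[0.5965, 0.1843], [0.604, 0.1838], [0.6014, 0.1445], [0.5936, 0.145]]
red 309.25 133.25 23.73035430908203 [[0.59844382 0.1559576 ]]
red 511.0 48.0 19.416587829589844 [[0.82278385 0.20448909]]
```

View pics/w6b.png

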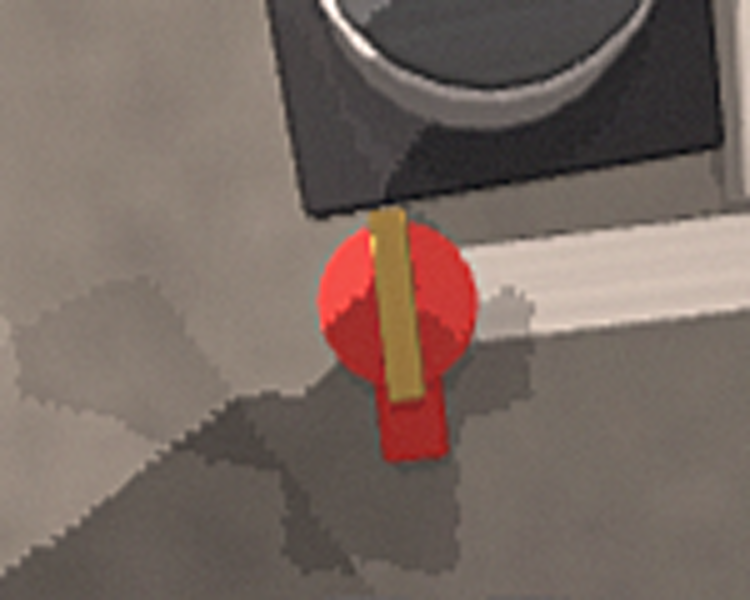

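The brass bar is at crop (398,306), turned about 5° from the bay's y axis (screw about 0.08 rad), and the clip points down (−y). Screw axis is at about (0.5995, 0.1645).

```bash
python3 -m creep '[[[7,-1,0,-1],[18,-3,0,-2],[32,-5,0,-3],[46,-7,0,-4],[57,-9,5,-5],[64,-10,20,-5.6],[67.3,-10,35,-5.6],[67.3,-10,50,-5.6],[67.3,-10,65,-5.6],[67.3,-10,75,-5.6]]]'; python3 -m creep '[[[0,0,2,0],[0,0,4,0],[0,0,4,0],[0,0,4,0],[0,0,4,0],[0,0,4,0],[0,0,4,0],[0,0,4,0],[0,0,4,0],[0,0,4,0]]]'
python3 - <<'E'
from h import *
go(.5995,.1645,.145,85.5)
E
```

```text
time_s: 38.6
eef_pos: [0.5988, 0.1652, 0.1625]
ee_rot: [0.734, 0.68, -0.001, -0.0]
contact_force: [-0.6, 0.1, -1.9]
opening: 0.0136
gripper_force: 59.3
time_s: 39.6
eef_pos: [0.5994, 0.1646, 0.1602]
ee_rot: [0.734, 0.679, 0.0, 0.0]
contact_force: [0.2, -0.3, -1.4]
opening: 0.0132
gripper_force: 59.3
t39.60 pos [0.5994 0.1646 0.1602] ang85.6 j1 29.7 j6 145.8 op 0.013 F [ 0.2 -0.3 -1.4]
 -> shift [-0.1  0.1 15.2] roll 0.1
```

```bash
python3 -m creep '[[[0,0,1,0],[0,0,2,0],[0,0,3,0],[0,0,4,0],[0,0,5,0],[0,0,6,0],[0,0,7,0],[0,0,7,0],[0,0,7,0],[0,0,7,0]]]'; python3 -m creep '[[[0,0,1,0],[0,0,2,0],[0,0,3,0],[0,0,4,0],[0,0,5,0],[0,0,6,0],[0,0,7,0],[0,0,8,0],[0,0,8,0],[0,0,8,0]]]'
```

```text
time_s: 40.6
eef_pos: [0.5995, 0.1645, 0.1533]
ee_rot: [0.734, 0.679, 0.0, 0.0]
contact_force: [-0.4, 0.1, -1.4]
opening: 0.0133
gripper_force: 59.3
time_s: 41.6
eef_pos: [0.5994, 0.1645, 0.1452]
ee_rot: [0.734, 0.679, -0.0, 0.0]
contact_force: [-0.4, -0.8, -1.8]
opening: 0.0136
gripper_force: 59.3
```

The fork is over the bar with no contact force. Turning clockwise (roll +).

```bash
python3 -m creep '[[[0,0,0,4],[0,0,0,9],[0,0,0,14],[0,0,0,19],[0,0,0,24],[0,0,0,29],[0,0,0,34],[0,0,0,39],[0,0,0,44],[0,0,0,44]]]'; python3 -m creep '[[[0,0,0,4],[0,0,0,9],[0,0,0,14],[0,0,0,19],[0,0,0,24],[0,0,0,29],[0,0,0,34],[0,0,0,39],[0,0,0,44],[0,0,0,44]]]'; python3 -c "
from h import *
s,M,a=pose();print(a,s['contact_force'],s['wrist_torque'])"
```

```text
time_s: 42.6
eef_pos: [0.5993, 0.1645, 0.1452]
ee_rot: [0.935, 0.354, -0.0, 0.0]
contact_force: [0.2, 0.2, -1.5]
opening: 0.0136
gripper_force: 59.4
time_s: 43.6
eef_pos: [0.5996, 0.1642, 0.1452]
ee_rot: [1.0, -0.021, 0.0, 0.0]
contact_force: [0.1, -1.5, -2.3]
opening: 0.0134
gripper_force: 59.3
-2.3689971242587653 [ 0.12651174 -1.48143013 -2.33848358] [-0.52721015 -0.25051097  0.06051636]
```

```bash
python3 -m creep '[[[0,0,0,4],[0,0,0,9],[0,0,0,14],[0,0,0,19],[0,0,0,24],[0,0,0,29],[0,0,0,34],[0,0,0,39],[0,0,0,44],[0,0,0,44]]]'; python3 -m creep '[[[0,0,0,4],[0,0,0,9],[0,0,0,14],[0,0,0,19],[0,0,0,24],[0,0,0,29],[0,0,0,34],[0,0,0,39],[0,0,0,44],[0,0,0,44]]]'; python3 -c "
from h import *
s,M,a=pose();print(a,s['contact_force'],s['wrist_torque'])"; python3 -m creep '[[[0,0,0,1],[0,0,0,2],[0,0,0,3],[0,0,0,4],[0,0,0,5],[0,0,0,6],[0,0,0,7],[0,0,0,8],[0,0,0,8],[0,0,0,8]]]';python3 -c "
from h import *
s,M,a=pose();print(a,s['contact_force'],s['wrist_torque'])"
```

```text
time_s: 44.6
eef_pos: [0.5993, 0.164, 0.1452]
ee_rot: [0.919, -0.393, -0.0, 0.001]
contact_force: [-0.2, -1.3, -1.9]
opening: 0.0133
gripper_force: 59.3
time_s: 45.6
eef_pos: [0.5992, 0.1644, 0.1451]
ee_rot: [-0.706, 0.709, 0.0, -0.0]
contact_force: [-1.1, -0.1, -2.1]
opening: 0.013
gripper_force: 59.4
-90.25424471765115 [-1.14276015 -0.07837071 -2.1497148 ] [-0.13738411  0.23509876  0.04482806]
time_s: 46.6
eef_pos: [0.5994, 0.1645, 0.1452]
ee_rot: [-0.653, 0.757, 0.0, -0.0]
contact_force: [-0.8, -2.3, -2.2]
opening: 0.0137
gripper_force: 59.2
-98.4435717236476 [-0.76859599 -2.31878867 -2.16263586] [-0.37483317  0.42027785  0.05034709]
```

```bash
python3 -m creep '[[[0,0,0,0.5],[0,0,0,1],[0,0,0,1.5],[0,0,0,2],[0,0,0,2.5],[0,0,0,3],[0,0,0,3.5],[0,0,0,4],[0,0,0,4],[0,0,0,4]]]';python3 -c "
from h import *
s,M,a=pose();print(a,s['contact_force'],s['wrist_torque'])
c=cam('wrist');save(c,'w7');x=c['im'][0:300,120:520,::-1]
cv2.imwrite('pics/w7b.png',cv2.resize(x,None,fx=2,fy=2,interpolation=cv2.INTER_CUBIC))"
```

```text
time_s: 47.6
eef_pos: [0.5994, 0.1645, 0.1452]
ee_rot: [-0.626, 0.78, -0.0, -0.0]
contact_force: [-0.5, -1.3, -3.0]
opening: 0.0135
gripper_force: 59.2
-102.43099405408056 [-0.5320577  -1.28202687 -2.95386157] [-0.53770176  0.37803744  0.40636623]
```

View pics/w7b.png

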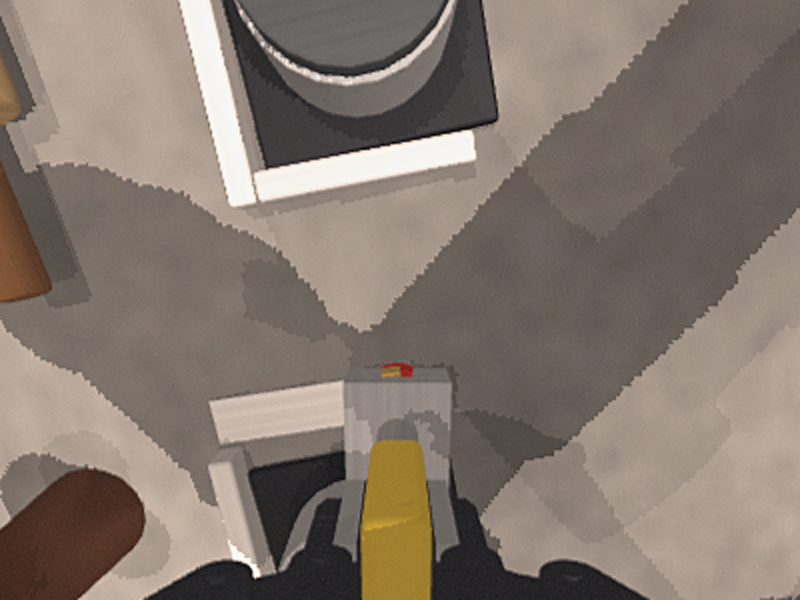

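The screw reached its end stop: 0.41 N m at −102°. I relax the twist and lift off, and the fork is clear of the bar at TCP z > 0.156.

```bash
python3 -m creep '[[[0,0,0,-2],[0,0,0,-5],[0,0,0,-8],[0,0,0,-10],[0,0,0,-10],[0,0,-3,-10],[0,0,-8,-10],[0,0,-14,-10],[0,0,-22,-10],[0,0,-30,-10]]]'; python3 -m creep '[[[0,0,-15,0],[0,0,-30,0],[0,0,-45,0],[0,0,-60,0],[0,0,-65,0],[0,0,-65,0],[0,0,-65,0],[0,0,-65,0],[0,0,-65,0],[0,0,-65,0]]]'; python3 - <<'E'
from h import *
c=cam("wrist");save(c,"w8");
q=proj(c,[[.5995,.1645,.042]])[0]
x0,y0=int(q[0])-90,int(q[1])-100
x=c["im"][y0:y0+170,x0:x0+220,::-1];print(q,x0,y0)
cv2.imwrite("pics/w8b.png",cv2.resize(x,None,fx=3,fy=3,interpolation=cv2.INTER_CUBIC))
go(.5505,-.135,.24)
m=mask(c,(14,110,100),(35,255,255))
for k in blobs(m,60): r=cv2.minAreaRect(k.reshape(-1,1,2));b=ray(c,cv2.boxPoints(r),.042);print("yel",np.round(r[0]),np.round(r[1]),b.mean(0).round(4),b.round(4).tolist())
E
```

```text
time_s: 48.65
eef_pos: [0.5996, 0.1646, 0.1762]
ee_rot: [-0.692, 0.722, -0.0, 0.0]
contact_force: [0.8, 0.2, -1.8]
opening: 0.0132
gripper_force: 59.4
time_s: 49.65
eef_pos: [0.5993, 0.1645, 0.2397]
ee_rot: [-0.692, 0.722, 0.0, -0.0]
contact_force: [0.5, -0.1, -1.0]
opening: 0.0135
gripper_force: 59.4
[317.5307114  184.78638414] 227 84
t49.70 pos [0.5993 0.1645 0.2398] ang-92.4 j1 29.7 j6 -32.2 op 0.013 F [ 0.6 -0.7 -1.2]
 -> shift [ 3.013e+02  3.600e+01 -1.000e-01] roll 0.0
yel [318. 280.] [120.  34.] [0.6044 0.2941] [[0.621, 0.2065], [0.5805, 0.2083], [0.5849, 0.3818], [0.6313, 0.3798]]
yel [170.  26.] [52. 61.] [ 0.7382 -0.0018] [[0.7635, -0.0255], [0.7045, -0.0231], [0.7116, 0.0221], [0.7734, 0.0194]]
yel [318. 176.] [21.  6.] [0.5986 0.155 ] [[0.6014, 0.1427], [0.5947, 0.143], [0.5956, 0.1673], [0.6025, 0.167]]
```

View pics/w8b.png

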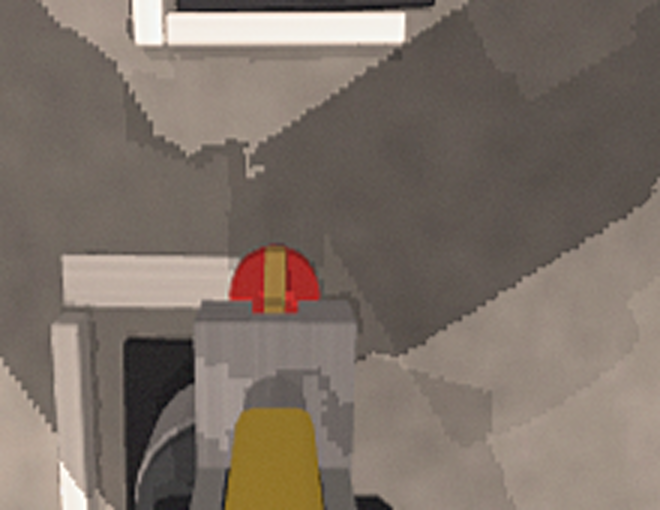

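Bar A now points along −y/+y at home. However, the foot edge at crop x≈125 stands off the back stop's face at about 95, so canister A may have been knocked since parking. Measuring from this and earlier frames.

```bash
python3 - <<'E'
from h import *
c=load("w8");P=lambda l,z:ray(c,np.array(l)/3.+[227,84],z).round(4).tolist()
print("w8 foot corner(+x,-y)",P([(125,338),(130,480)],.008),"stop top inner",P([(88,320),(95,480)],.022))
print("B stop/foot",P([(168,12),(405,12)],.022),P([(178,10),(432,5)],.008))
c=load("w7");P=lambda l,z:ray(c,np.array(l)/2.+[120,0],z).round(4).tolist()
print("w7 A foot corner",P([(248,468),(280,565)],.008),"stop",P([(238,450),(272,570)],.022))
print("w7 B foot",P([(265,167),(497,122)],.008),"sidestop",P([(255,174),(474,132)],.022))
c=load("w6");P=lambda l,z:ray(c,np.array(l)/5.+[229,65],z).round(4).tolist()
print("w6 A foot corner -x,-y / +x,-y",P([(312,215),(722,150)],.008))
x=load("w8")["im"][:,:,::-1];cv2.imwrite("pics/w8f.png",x)
E
```

```text
w8 foot corner(+x,-y) [[0.6634, 0.185], [0.6671, 0.2511]] stop top inner [[0.6752, 0.1731], [0.6795, 0.2442]]
B stop/foot [[0.6334, 0.0573], [0.5455, 0.061]] [[0.631, 0.0552], [0.533, 0.0576]]
w7 A foot corner [[0.6777, 0.1841], [0.677, 0.2395]] stop [[0.6746, 0.1698], [0.6766, 0.2336]]
w7 B foot [[0.6315, 0.0542], [0.5329, 0.0583]] sidestop [[0.6336, 0.0581], [0.5451, 0.0619]]
w6 A foot corner -x,-y / +x,-y [[0.5823, 0.1873], [0.6792, 0.1847]]
```

Canister A sat flush until w7 but has since been knocked about 13 mm in −x. I'll push it home again once the key is back. Now bracket B's screw.

```bash
python3 -m creep '[[[10,0,0,-6],[20,2,0,-12],[35,4,0,-18],[50,6,0,-24],[65,8,0,-30],[80,10,0,-36],[95,11,0,-42],[110,13,0,-48],[130,15,0,-54],[150,18,0,-60]]]'; python3 -m creep '[[[6,-13,0,-6],[12,-27,0,-12],[18,-42,0,-18],[24,-55,0,-24],[30,-68,0,-30],[36,-81,0,-36],[42,-94,0,-42],[48,-106,0,-48],[52,-115,0,-54],[55,-119,0,-60]]]'; python3 - <<'E'
from h import *
go(.5505,-.136,.24,87)
E
```

```text
time_s: 50.7
eef_pos: [0.5749, 0.0148, 0.2401]
ee_rot: [0.961, -0.277, -0.0, 0.0]
contact_force: [0.1, -0.3, -1.5]
opening: 0.0132
gripper_force: 59.4
time_s: 51.7
eef_pos: [0.6858, 0.087, 0.2394]
ee_rot: [0.971, 0.24, -0.0, -0.0]
contact_force: [0.7, -0.8, -1.8]
opening: 0.0133
gripper_force: 59.6
t51.70 pos [0.6858 0.087  0.2394] ang27.8 j1 20.1 j6 97.7 op 0.013 F [ 0.7 -0.8 -1.8]
 -> shift [-223.7  134.    -0.4] roll -59.2
```

```bash
python3 -m creep '[[[-15,9,0,-5],[-40,24,0,-11],[-70,42,0,-18],[-100,60,0,-25],[-130,78,0,-32],[-160,96,0,-39],[-187,112,0,-46],[-207,124,0,-52],[-219,131,0,-57],[-224,134,0,-59]]]'; python3 -m creep '[[[0,0,0,0],[0,0,0,0],[0,0,0,0],[0,0,0,0],[0,0,0,0],[0,0,0,0],[0,0,0,0],[0,0,0,0],[0,0,0,0],[0,0,0,0]]]'; python3 - <<'E'
from h import *
c=cam("wrist");save(c,"w9");go(.5505,-.065,.24,87)
print(proj(c,[[.5505,-.065,.042]]))
m=mask(c,(14,110,100),(35,255,255))
for k in blobs(m,60): r=cv2.minAreaRect(k.reshape(-1,1,2));b=ray(c,cv2.boxPoints(r),.042);print("yel",np.round(r[0],1),np.round(r[1],1),b.mean(0).round(4),[np.degrees(np.arctan2(*(b[i+1]-b[i])[::-1])).round(1) for i in range(2)])
E
```

```text
time_s: 52.7
eef_pos: [0.5478, -0.1373, 0.2405]
ee_rot: [0.728, 0.686, 0.0, 0.0]
contact_force: [0.7, 0.4, -1.8]
opening: 0.0132
gripper_force: 59.6
time_s: 53.7
eef_pos: [0.5487, -0.1361, 0.2402]
ee_rot: [0.728, 0.685, -0.0, -0.0]
contact_force: [0.2, 0.3, -1.8]
opening: 0.0136
gripper_force: 59.5
t53.75 pos [ 0.5487 -0.1361  0.2402] ang86.5 j1 1.9 j6 174.6 op 0.013 F [-0.8  0.1 -1.2]
 -> shift [71.1 -2.5  0.2] roll -0.5
[[315.21203319 121.97314033]]
yel [485. 136.] [ 55.6 227.6] [ 0.7358 -0.1044] [np.float64(88.9), np.float64(-8.1)]
yel [317.5 280. ] [120.  35.] [ 0.541  -0.2642] [np.float64(-3.4), np.float64(-92.5)]
yel [315.  122.5] [37.  6.] [ 0.5502 -0.0659] [np.float64(-3.4), np.float64(-93.4)]
```

```bash
python3 -m creep '[[[7,0,0,0],[18,-1,0,0],[32,-1,0,0],[46,-2,0,0],[57,-2,5,0],[64,-2.5,20,0],[70,-2.5,35,0],[70,-2.5,50,0],[70,-2.5,65,0],[70,-2.5,75,0]]]'; python3 -m creep '[[[0,0,2,0],[0,0,5,0],[0,0,5,0],[0,0,5,0],[0,0,5,0],[0,0,5,0],[0,0,5,0],[0,0,5,0],[0,0,5,0],[0,0,5,0]]]'
python3 - <<'E'
from h import *
go(.5505,-.066,.1455,86.5)
E
```

```text
time_s: 54.75
eef_pos: [0.5498, -0.0652, 0.1638]
ee_rot: [0.728, 0.686, -0.001, -0.001]
contact_force: [-1.1, 0.1, -1.7]
opening: 0.0136
gripper_force: 59.5
time_s: 55.75
eef_pos: [0.5504, -0.066, 0.1602]
ee_rot: [0.728, 0.686, -0.0, -0.0]
contact_force: [0.2, 1.3, -0.9]
opening: 0.0135
gripper_force: 59.5
t55.75 pos [ 0.5504 -0.066   0.1602] ang86.6 j1 9.3 j6 167.2 op 0.013 F [ 0.2  1.3 -0.9]
 -> shift [ 0.   0.1 14.7] roll 0.1
```

```bash
python3 -m creep '[[[0,0,1,0],[0,0,2,0],[0,0,3,0],[0,0,4,0],[0,0,5,0],[0,0,6,0],[0,0,7,0],[0,0,7,0],[0,0,7,0],[0,0,7,0]]]'; python3 -m creep '[[[0,0,1,0],[0,0,2,0],[0,0,3,0],[0,0,4,0],[0,0,5,0],[0,0,6,0],[0,0,7,0],[0,0,8,0],[0,0,8,0],[0,0,8,0]]]'
```

```text
time_s: 56.75
eef_pos: [0.5504, -0.066, 0.1533]
ee_rot: [0.728, 0.686, 0.0, 0.0]
contact_force: [-0.7, -0.5, -2.0]
opening: 0.0134
gripper_force: 59.5
time_s: 57.75
eef_pos: [0.5504, -0.066, 0.1452]
ee_rot: [0.728, 0.686, 0.0, -0.0]
contact_force: [-0.2, 0.1, -0.2]
opening: 0.0135
gripper_force: 59.5
```

```bash
for i in 1; do python3 -m creep '[[[0,0,0,4],[0,0,0,9],[0,0,0,14],[0,0,0,19],[0,0,0,24],[0,0,0,29],[0,0,0,34],[0,0,0,39],[0,0,0,44],[0,0,0,44]]]'; python3 -m creep '[[[0,0,0,4],[0,0,0,9],[0,0,0,14],[0,0,0,19],[0,0,0,24],[0,0,0,29],[0,0,0,34],[0,0,0,39],[0,0,0,44],[0,0,0,44]]]'; python3 -m creep '[[[0,0,0,4],[0,0,0,9],[0,0,0,14],[0,0,0,19],[0,0,0,24],[0,0,0,29],[0,0,0,34],[0,0,0,39],[0,0,0,44],[0,0,0,44]]]'; python3 -m creep '[[[0,0,0,4],[0,0,0,9],[0,0,0,14],[0,0,0,19],[0,0,0,24],[0,0,0,29],[0,0,0,34],[0,0,0,39],[0,0,0,44],[0,0,0,44]]]'; done | grep -E "pos|force"; python3 -c "
from h import *
s,M,a=pose();print(a,s['contact_force'],s['wrist_torque'])"; python3 -m creep '[[[0,0,0,1],[0,0,0,2],[0,0,0,3],[0,0,0,4],[0,0,0,5],[0,0,0,6],[0,0,0,7],[0,0,0,8],[0,0,0,9],[0,0,0,9]]]' | grep pos;python3 -c "
from h import *
s,M,a=pose();print(a,s['contact_force'],s['wrist_torque'])"; python3 -m creep '[[[0,0,0,0.5],[0,0,0,1],[0,0,0,1.5],[0,0,0,2],[0,0,0,2.5],[0,0,0,3],[0,0,0,3.5],[0,0,0,4],[0,0,0,4],[0,0,0,4]]]' | grep pos;python3 -c "
from h import *
s,M,a=pose();print(a,s['contact_force'],s['wrist_torque'])"
```

```text
eef_pos: [0.5507, -0.0661, 0.1453]
contact_force: [0.8, -0.5, -1.9]
gripper_force: 59.5
eef_pos: [0.5508, -0.0664, 0.1454]
contact_force: [1.2, -1.2, -2.4]
gripper_force: 59.4
eef_pos: [0.5503, -0.0663, 0.1453]
contact_force: [-0.0, -0.8, -0.6]
gripper_force: 59.5
eef_pos: [0.5505, -0.066, 0.1453]
contact_force: [0.9, -0.2, -0.7]
gripper_force: 59.6
-89.24681303896186 [ 0.92347975 -0.18325521 -0.69980256] [-0.21826484 -0.40764433  0.02152937]
eef_pos: [0.5506, -0.066, 0.1453]
-98.48959765374745 [ 2.74842367 -0.53998263 -1.0929772 ] [-0.25617595 -0.87245468  0.05667699]
eef_pos: [0.5505, -0.066, 0.1453]
-102.42373293836097 [ 2.70516999 -0.50000794 -0.52917204] [-0.37730883 -1.26630389  0.79626434]
```

Screw B is home: 0.80 N m at the stop. Relax, lift, and take the key back to the dish.

```bash
python3 -m creep '[[[0,0,0,-2],[0,0,0,-5],[0,0,0,-8],[0,0,0,-10],[0,0,0,-10],[0,0,-3,-10],[0,0,-8,-10],[0,0,-14,-10],[0,0,-22,-10],[0,0,-30,-10]]]' | grep pos; python3 -m creep '[[[0,0,-15,0],[0,0,-30,0],[0,0,-45,0],[0,0,-60,0],[-10,3,-65,0],[-30,9,-65,0],[-60,18,-65,0],[-95,28,-65,0],[-130,39,-65,0],[-165,49,-65,0]]]'|grep pos; python3 -m creep '[[[-35,10,0,0],[-75,22,0,0],[-115,34,0,0],[-155,46,0,0],[-195,58,0,0],[-230,69,0,0],[-260,78,0,0],[-280,84,0,0],[-290,87,0,0],[-291,87,0,0]]]' ; python3 - <<'E'
from h import *
go(.434,.3955,.24)
c=cam("wrist");save(c,"w10")
E
```

```text
eef_pos: [0.5505, -0.066, 0.1762]
eef_pos: [0.5074, 0.1027, 0.2402]
time_s: 66.75
eef_pos: [0.4335, 0.396, 0.2398]
ee_rot: [-0.692, 0.722, -0.0, -0.0]
contact_force: [0.7, -0.6, -2.6]
opening: 0.0134
gripper_force: 59.5
t66.75 pos [0.4335 0.396  0.2398] ang-92.4 j1 57.7 j6 -60.0 op 0.013 F [ 0.7 -0.6 -2.6]
 -> shift [ 0.5 -0.5 -0.2] roll 0.0
```

View pics/w10.png

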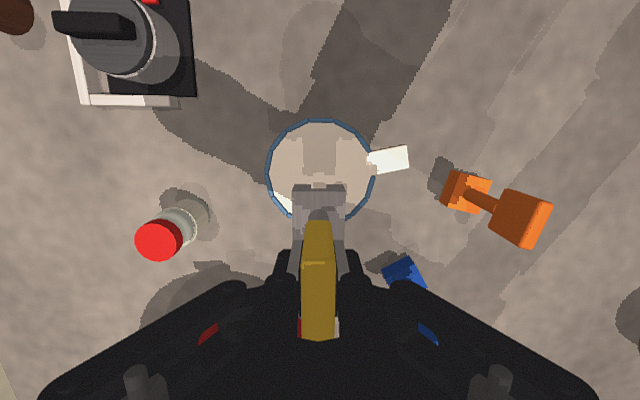

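The key hangs over the dish, whose centre is about (320,170), and nothing is in the way. Lower it gently.

```bash
python3 -m creep '[[[0,0,15,0],[0,0,35,0],[0,0,55,0],[0,0,75,0],[0,0,90,0],[0,0,100,0],[0,0,108,0],[0,0,113,0],[0,0,115,0],[0,0,115,0]]]' | grep -E "pos|cont"; python3 -m creep '[[[0,0,0.5,0],[0,0,1,0],[0,0,1.5,0],[0,0,2,0],[0,0,2.5,0],[0,0,3,0],[0,0,3.5,0],[0,0,4,0],[0,0,4.5,0],[0,0,5,0]]]'| grep -E "pos|cont"
```

```text
eef_pos: [0.4341, 0.3954, 0.1255]
contact_force: [-0.1, -0.8, -1.6]
eef_pos: [0.434, 0.3954, 0.1202]
contact_force: [-0.1, -0.4, -2.2]
```

```bash
python3 -m creep '[[[0,0,0.5,0],[0,0,0.5,0],[0,0,0.5,0],[0,0,1,0],[0,0,1,0],[0,0,1,0],[0,0,1,0],[0,0,1,0],[0,0,1,0],[0,0,1,0]]]'| grep -E "pos|cont"; python3 -m creep '[[[0,0,0,0],[0,0,0,0],[0,0,0,0],[0,0,0,0],[0,0,0,0],[0,0,0,0],[0,0,0,0],[0,0,0,0],[0,0,0,0],[0,0,0,0]]]' 85| grep -E "pos|cont|open"; python3 -m creep '[[[0,0,-10,0],[0,0,-25,0],[0,0,-45,0],[0,0,-65,0],[0,0,-85,0],[0,0,-105,0],[0,0,-125,0],[0,0,-140,0],[0,0,-145,0],[0,0,-145,0]]]' 85| grep -E "pos|cont"; python3 - <<'E'
from h import *
go(.6185,.237,.25,180)
E
```

```text
eef_pos: [0.434, 0.3954, 0.1193]
contact_force: [0.1, -0.4, -1.1]
eef_pos: [0.434, 0.3954, 0.1192]
contact_force: [-0.3, -0.1, -0.0]
opening: 0.0851
eef_pos: [0.4341, 0.3956, 0.2652]
contact_force: [-0.6, 0.7, 0.4]
t71.80 pos [0.4341 0.3956 0.2652] ang-92.4 j1 57.6 j6 -60.0 op 0.085 F [-0.6  0.7  0.4]
 -> shift [ 150.6 -190.9   15.1] roll 87.6
```

```bash
python3 -m creep '[[[10,-3,-10,8],[30,-9,-25,16],[60,-18,-45,24],[95,-29,-65,32],[130,-40,-75,40],[165,-50,-75,48],[200,-61,-75,56],[228,-70,-75,64],[246,-75,-75,72],[252,-77,-75,80]]]' 85 | grep pos; python3 -m creep '[[[0,0,0,4],[0,0,0,7.6],[0,0,0,7.6],[0,0,0,7.6],[0,0,0,7.6],[0,0,0,7.6],[0,0,0,7.6],[0,0,0,7.6],[0,0,0,7.6],[0,0,0,7.6]]]'| grep pos; python3 - <<'E'
from h import *
c=cam("wrist");save(c,"w11");go(.6185,.237,.25,180)
v=cv2.cvtColor(c["im"],cv2.COLOR_RGB2HSV)[:,:,2]
for z in (.008,.095): print(z,proj(c,[[.618,.237,z],[.584,.0085,z]]).round())
d=((v<50)*255).astype(np.uint8);d[:,:]=cv2.morphologyEx(d,cv2.MORPH_OPEN,np.ones((3,3)));d[285:]=0
for k in blobs(d,100): r=cv2.minAreaRect(k.reshape(-1,1,2));b=cv2.boxPoints(r);print(np.round(r[0]),np.round(r[1]),"z8",ray(c,b,.008).round(3).tolist(),"c95",ray(c,[r[0]],.095).round(3).tolist())
x=c["im"][:,:,::-1];cv2.imwrite("pics/w11b.png",x[0:320,100:560])
E
```

```text
eef_pos: [0.5001, 0.1384, 0.3384]
eef_pos: [0.5002, 0.1403, 0.3392]
t73.85 pos [0.5002 0.1403 0.3392] ang180.0 j1 33.0 j6 -123.0 op 0.085 F [ 0.3 -0.3  0.2]
 -> shift [-118.3   96.8   89.2] roll -0.0
0.008 [[373. 235.]
 [239. 217.]]
0.095 [[385. 259.]
 [222. 237.]]
[220. 248.] [72. 31.] z8 [[0.576, -0.05], [0.576, 0.002], [0.713, -0.009], [0.713, -0.065]] c95 [[0.601, 0.003]]
[416. 268.] [32. 30.] z8 [[0.65, 0.287], [0.65, 0.34], [0.713, 0.347], [0.713, 0.292]] c95 [[0.632, 0.283]]
[384. 256.] [15. 40.] z8 [[0.693, 0.242], [0.617, 0.248], [0.621, 0.273], [0.697, 0.269]] c95 [[0.613, 0.236]]
[256. 215.] [57. 23.] z8 [[0.539, 0.009], [0.529, 0.047], [0.627, 0.067], [0.638, 0.027]] c95 [[0.552, 0.057]]
[363. 215.] [31. 18.] z8 [[0.596, 0.19], [0.564, 0.191], [0.568, 0.244], [0.6, 0.244]] c95 [[0.553, 0.203]]
[350. 246.] [25. 14.] z8 [[0.616, 0.185], [0.616, 0.209], [0.663, 0.21], [0.663, 0.186]] c95 [[0.599, 0.187]]
[393. 222.] [26. 20.] z8 [[0.611, 0.246], [0.575, 0.246], [0.578, 0.29], [0.614, 0.291]] c95 [[0.563, 0.244]]
[442. 275.] [29.  6.] z8 [[0.676, 0.341], [0.668, 0.348], [0.713, 0.387], [0.721, 0.38]] c95 [[0.643, 0.321]]
[194. 275.] [ 6. 28.] z8 [[0.712, -0.104], [0.669, -0.066], [0.676, -0.059], [0.72, -0.097]] c95 [[0.643, -0.039]]
```

Canister A's bar centre is now at about (0.614, 0.236), so it sits ~17 mm short of the back stop and still square. Regrip and push it home.

```bash
python3 -m creep '[[[-20,16,10,0],[-45,38,30,0],[-70,60,55,0],[-92,78,80,0],[-107,90,105,0],[-113,96,125,0],[-113,96,140,0],[-113,96,150,0],[-113,96,155,0],[-113,96,155,0]]]' 85 | grep pos; python3 -m creep '[[[0,0,15,0],[0,0,32,0],[0,0,48,0],[0,0,62,0],[0,0,73,0],[0,0,80,0],[0,0,84,0],[0,0,86,0],[0,0,86,0],[0,0,86,0]]]' 85 | grep -E "pos|cont"; python3 -m creep '[[[0,0,0,0],[0,0,0,0],[0,0,0,0],[0,0,0,0],[0,0,0,0],[0,0,0,0],[0,0,0,0],[0,0,0,0],[0,0,0,0],[0,0,0,0]]]' 5
```

```text
eef_pos: [0.6131, 0.236, 0.1841]
eef_pos: [0.6136, 0.2364, 0.0988]
contact_force: [-1.0, 0.1, -0.7]
time_s: 76.85
eef_pos: [0.6135, 0.2361, 0.0986]
ee_rot: [0.0, 1.0, -0.0, 0.0]
contact_force: [0.5, -0.9, 3.7]
opening: 0.0146
gripper_force: 61.1
```

```bash
python3 -m creep '[[[-2,0,0,0],[-5,0,0,0],[-8,0,0,0],[-11,0,0,0],[-13,0,0,0],[-15,0,0,0],[-16,0,0,0],[-17,0,0,0],[-18,0,0,0],[-18,0,0,0]]]' | grep -E "pos|cont"; python3 -m creep '[[[-0.5,0,0,0],[-1,0,0,0],[-1.5,0,0,0],[-2,0,0,0],[-2.5,0,0,0],[-3,0,0,0],[-3.5,0,0,0],[-4,0,0,0],[-4,0,0,0],[-4,0,0,0]]]' | grep -E "pos|cont"
```

```text
eef_pos: [0.6264, 0.2356, 0.0993]
contact_force: [-20.3, -2.5, 19.1]
eef_pos: [0.6287, 0.236, 0.1001]
contact_force: [-26.8, -0.8, 27.1]
```

```bash
python3 -m creep '[[[1,0.5,0,0],[2,1,0,0],[2,1.5,0,0],[2,2,0,0],[2,2.5,0,0],[2,3,0,0],[2,3.5,0,0],[2,4,0,0],[2,4.5,0,0],[2,4.5,0,0]]]' | grep -E "pos|cont"; python3 -m creep '[[[1,-0.5,0,0],[2,-1,0,0],[2,-2,0,0],[2,-2,0,0],[2,-2,0,0],[2,-2,0,0],[2,-2,0,0],[2,-2,0,0],[2,-2,0,0],[2,-2,0,0]]]' | grep -E "pos|cont";  python3 -m creep '[[[0,0,0,0],[0,0,0,0],[0,0,0,0],[0,0,0,0],[0,0,0,0],[0,0,-5,0],[0,0,-15,0],[0,0,-35,0],[0,0,-65,0],[0,0,-100,0]]]' 60| grep -E "pos|cont"; python3 -m creep '[[[10,-5,-20,0],[30,-20,-45,0],[60,-45,-75,0],[90,-70,-105,0],[110,-85,-130,0],[123,-95,-145,0],[127,-98,-145,0],[127,-98,-145,0],[127,-98,-145,0],[127,-98,-145,0]]]' 85| grep pos
python3 - <<'E'
from h import *
c=cam("wrist");save(c,"w12");go(.5,.14,.34,180)
d=((cv2.cvtColor(c["im"],cv2.COLOR_RGB2HSV)[:,:,2]<50)*255).astype(np.uint8);d[:,:]=cv2.morphologyEx(d,cv2.MORPH_OPEN,np.ones((3,3)));d[285:]=0
for k in blobs(d,100): r=cv2.minAreaRect(k.reshape(-1,1,2));b=cv2.boxPoints(r);print(np.round(r[0]),np.round(r[1]),"z8",ray(c,b,.008).round(3).tolist(),"c95",ray(c,[r[0]],.095).round(3).tolist())
x=c["im"][150:290,180:460,::-1];a=cv2.resize(x,None,fx=2.8,fy=2.8,interpolation=cv2.INTER_CUBIC)
cv2.imwrite("pics/w12b.png",a);print(a.shape)
E
```

```text
eef_pos: [0.6279, 0.2366, 0.0998]
contact_force: [-21.1, -11.0, 23.5]
eef_pos: [0.6272, 0.2364, 0.0994]
contact_force: [-16.1, -6.3, 19.8]
eef_pos: [0.6309, 0.2384, 0.1994]
contact_force: [0.5, 0.2, -0.2]
eef_pos: [0.5044, 0.1412, 0.3418]
t82.90 pos [0.5044 0.1411 0.3419] ang180.0 j1 32.8 j6 -122.8 op 0.085 F [ 0.   0.2 -0.4]
 -> shift [ 4.4 -1.1  1.9] roll -0.0
[220. 268.] [32. 31.] z8 [[0.654, -0.058], [0.654, -0.004], [0.718, -0.009], [0.718, -0.066]] c95 [[0.637, -0.0]]
[416. 268.] [32. 30.] z8 [[0.654, 0.288], [0.654, 0.341], [0.718, 0.348], [0.718, 0.293]] c95 [[0.637, 0.284]]
[224. 229.] [40. 15.] z8 [[0.576, -0.032], [0.574, -0.006], [0.647, -0.007], [0.65, -0.034]] c95 [[0.577, 0.011]]
[255. 210.] [63. 25.] z8 [[0.532, 0.003], [0.519, 0.043], [0.623, 0.071], [0.638, 0.028]] c95 [[0.549, 0.056]]
[374. 221.] [61. 21.] z8 [[0.602, 0.183], [0.565, 0.191], [0.59, 0.291], [0.628, 0.286]] c95 [[0.565, 0.219]]
[382. 260.] [14. 39.] z8 [[0.709, 0.242], [0.631, 0.244], [0.634, 0.268], [0.711, 0.267]] c95 [[0.625, 0.234]]
[349. 248.] [33. 12.] z8 [[0.614, 0.185], [0.614, 0.206], [0.677, 0.208], [0.677, 0.187]] c95 [[0.605, 0.186]]
[441. 274.] [28.  6.] z8 [[0.68, 0.342], [0.673, 0.35], [0.716, 0.387], [0.724, 0.38]] c95 [[0.648, 0.322]]
[194. 275.] [ 6. 29.] z8 [[0.718, -0.106], [0.673, -0.067], [0.681, -0.059], [0.726, -0.098]] c95 [[0.649, -0.039]]
(392, 784, 3)
```

```bash
python3 - <<'E'
from h import *
c=load("w12")
q=proj(c,[[.434,.3955,.006],[.434,.3955,.143]]);print(q.round())
u=int(q[:,0].mean())-140
u=min(max(u,0),360);v=max(int(q[:,1].mean())-35,0)
a=cv2.resize(c["im"][160:300,180:460,::-1],(800,400),interpolation=cv2.INTER_CUBIC);b=cv2.resize(c["im"][v:v+70,u:u+280,::-1],(800,200),interpolation=cv2.INTER_CUBIC)
cv2.imwrite("pics/fin.png",np.vstack([a,b]));print(u,v)
E
```

```text
[[482. 122.]
 [552. 122.]]
360 86
```

View pics/fin.png

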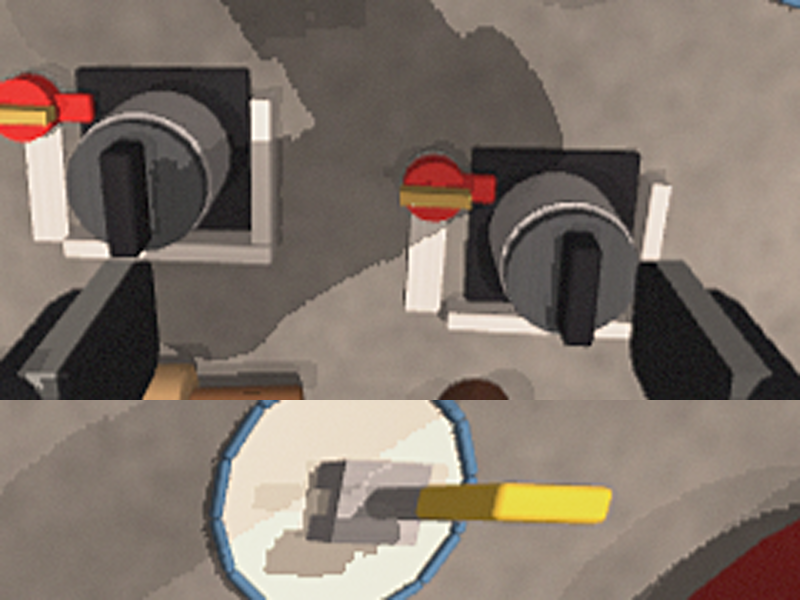

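```bash
python3 - <<'E'
from h import *
c=load("w12");P=lambda l,z:ray(c,np.array(l)*[280/800,140/400]+[180,160],z).round(4).tolist()
print("A foot -x corners",P([(472,149),(639,152)],.008),"+x edge",P([(467,300)],.008),"+y edge",P([(638,215)],.008))
print("A back stop top edge",P([(450,312),(500,318)],.022),"side edge",P([(654,185),(644,250)],.022))
print("B foot -x corners",P([(78,68),(249,68)],.008),"back stop",P([(66,241)],.022),"+x edge visible",P([(250,228)],.008),"side",P([(252,100),(253,230)],.022))
print("screw A",P([(437,197)],.042),P([(434,187)],.029))
E
```

```text
A foot -x corners [[0.5803, 0.1881], [0.5822, 0.2868]] +x edge [[0.6793, 0.1876]] +y edge [[0.6222, 0.2895]]
A back stop top edge [[0.6799, 0.1761], [0.684, 0.2066]] side edge [[0.5977, 0.2927], [0.6388, 0.2904]]
B foot -x corners [[0.5315, -0.0393], [0.5315, 0.0588]] back stop [[0.633, -0.0522]] +x edge visible [[0.6307, 0.0545]] side [[0.5468, 0.0622], [0.626, 0.0589]]
screw A [[0.5974, 0.1659]] [[0.5963, 0.1649]]
```

Both clips lie over their feet and the key stands on the dish. Canister A looks about 2–3 mm off its side stop, because my y push fought the friction at the back stop. There is time, so I'll reseat it in y with no x pressure.

```bash
python3 -m creep '[[[-20,16,10,0],[-45,38,30,0],[-70,60,55,0],[-92,78,80,0],[-110,90,105,0],[-121,96,125,0],[-125,96.5,140,0],[-125,96.5,150,0],[-125,96.5,157,0],[-125,96.5,157,0]]]' 85 | grep pos; python3 -m creep '[[[0,0,15,0],[0,0,32,0],[0,0,48,0],[0,0,62,0],[0,0,73,0],[0,0,80,0],[0,0,84,0],[0,0,86,0],[0,0,86,0],[0,0,86,0]]]' 85 | grep -E "pos|cont"; python3 -m creep '[[[0,0,0,0],[0,0,0,0],[0,0,0,0],[0,0,0,0],[0,0,0,0],[0,0,0,0],[0,0,0,0],[0,0,0,0],[0,0,0,0],[0,0,0,0]]]' 5 | grep -E "pos|cont|open"; python3 -m creep '[[[0,0.5,0,0],[0,1,0,0],[0,1.5,0,0],[0,2,0,0],[0,2.5,0,0],[0,3,0,0],[0,3,0,0],[0,3,0,0],[0,3,0,0],[0,3,0,0]]]' | grep -E "pos|cont"; python3 -m creep '[[[0,0.5,0,0],[0,1,0,0],[0,1.5,0,0],[0,2,0,0],[0,2.5,0,0],[0,3,0,0],[0,3,0,0],[0,3,0,0],[0,3,0,0],[0,3,0,0]]]' | grep -E "pos|cont"
```

```text
eef_pos: [0.6287, 0.2368, 0.1861]
eef_pos: [0.6295, 0.2373, 0.1008]
contact_force: [0.2, -0.5, 0.4]
eef_pos: [0.6293, 0.2365, 0.1004]
contact_force: [-1.0, -5.5, 3.2]
opening: 0.0147
eef_pos: [0.6293, 0.2376, 0.1009]
contact_force: [-1.1, -9.3, 5.5]
eef_pos: [0.6292, 0.2388, 0.1014]
contact_force: [-2.7, -16.2, 8.3]
```

Force rises steadily to 16 N with no slip, so the foot is on the side stop. A light x press, then relax, release and retreat.

```bash
python3 -m creep '[[[0,-1,0,0],[0,-2,0,0],[0,-3,0,0],[-1,-3,0,0],[-2,-3,0,0],[-3,-3,0,0],[-4,-3,0,0],[-4,-3,0,0],[-4,-3,0,0],[-4,-3,0,0]]]' | grep -E "pos|cont"; python3 -m creep '[[[1,-0.5,0,0],[2,-1,0,0],[3,-1.5,0,0],[3,-1.5,0,0],[3,-1.5,0,0],[3,-1.5,0,0],[3,-1.5,0,0],[3,-1.5,0,0],[3,-1.5,0,0],[3,-1.5,0,0]]]' | grep -E "pos|cont";  python3 -m creep '[[[0,0,0,0],[0,0,0,0],[0,0,0,0],[0,0,0,0],[0,0,0,0],[0,0,-5,0],[0,0,-15,0],[0,0,-35,0],[0,0,-65,0],[0,0,-100,0]]]' 60| grep -E "pos|cont"; python3 -m creep '[[[10,-5,-20,0],[30,-20,-45,0],[60,-45,-75,0],[90,-70,-105,0],[110,-85,-130,0],[123,-95,-145,0],[127,-98,-145,0],[127,-98,-145,0],[127,-98,-145,0],[127,-98,-145,0]]]' 85| grep pos
python3 - <<'E'
from h import *
c=cam("wrist");save(c,"w13");p=load("w12")
go(.5,.14,.34,180)
d=((cv2.cvtColor(c["im"],cv2.COLOR_RGB2HSV)[:,:,2]<50)*255).astype(np.uint8);d=cv2.morphologyEx(d,cv2.MORPH_OPEN,np.ones((3,3)));d[285:]=0
for k in blobs(d,100): r=cv2.minAreaRect(k.reshape(-1,1,2));b=cv2.boxPoints(r);print(np.round(r[0]),np.round(r[1]),"z8",ray(c,b,.008).round(3).tolist())
# A foot: row/column profile edges in the front dark band (z=8mm)
v=cv2.cvtColor(c["im"],cv2.COLOR_RGB2GRAY)
for x in (.59,):
    px=proj(c,[[x,y,.008] for y in np.arange(.175,.31,.001)]).round().astype(int);g=v[px[:,1],px[:,0]];w=np.where(g<60)[0];print("A y-extent",.175+w.min()*.001,.175+w.max()*.001)
for y in (.2,):
    px=proj(c,[[x,y,.008] for x in np.arange(.56,.70,.001)]).round().astype(int);g=v[px[:,1],px[:,0]];w=np.where(g<60)[0];print("A x-extent",.56+w.min()*.001,.56+w.max()*.001)
for y in (.05,):
    px=proj(c,[[x,y,.008] for x in np.arange(.51,.65,.001)]).round().astype(int);g=v[px[:,1],px[:,0]];w=np.where(g<60)[0];print("B x-extent",.51+w.min()*.001,.51+w.max()*.001)
px=proj(c,[[.54,y,.008] for y in np.arange(-.06,.08,.001)]).round().astype(int);g=v[px[:,1],px[:,0]];w=np.where(g<60)[0];print("B y-extent",-.06+w.min()*.001,-.06+w.max()*.001)
m=mask(c,(20,120,60),(36,255,255))
for k in blobs(m,60): r=cv2.minAreaRect(k.reshape(-1,1,2));print("yel",np.round(r[0]),np.round(r[1]))
E
```

```text
eef_pos: [0.6304, 0.2374, 0.1011]
contact_force: [-11.7, -9.3, 13.3]
eef_pos: [0.6294, 0.2372, 0.1007]
contact_force: [-4.3, -7.8, 6.0]
eef_pos: [0.6298, 0.2385, 0.2014]
contact_force: [0.6, 0.6, 0.5]
eef_pos: [0.5033, 0.1412, 0.3438]
t91.95 pos [0.5034 0.1412 0.3439] ang180.0 j1 32.8 j6 -122.9 op 0.085 F [1.1 1.  0. ]
 -> shift [ 3.4 -1.2  3.9] roll -0.0
[220. 268.] [32. 31.] z8 [[0.654, -0.059], [0.654, -0.005], [0.718, -0.01], [0.718, -0.067]]
[416. 268.] [32. 30.] z8 [[0.654, 0.289], [0.654, 0.342], [0.718, 0.349], [0.718, 0.294]]
[373. 222.] [59. 20.] z8 [[0.606, 0.184], [0.57, 0.19], [0.59, 0.29], [0.626, 0.286]]
[257. 212.] [57. 25.] z8 [[0.538, 0.009], [0.527, 0.049], [0.624, 0.07], [0.637, 0.027]]
[382. 260.] [14. 39.] z8 [[0.707, 0.242], [0.631, 0.244], [0.634, 0.268], [0.709, 0.268]]
[224. 229.] [40. 15.] z8 [[0.575, -0.032], [0.573, -0.006], [0.647, -0.007], [0.65, -0.034]]
[349. 248.] [32. 12.] z8 [[0.616, 0.185], [0.616, 0.206], [0.677, 0.208], [0.677, 0.187]]
[441. 274.] [30.  6.] z8 [[0.678, 0.341], [0.671, 0.349], [0.718, 0.389], [0.725, 0.382]]
[194. 275.] [ 6. 29.] z8 [[0.718, -0.107], [0.674, -0.067], [0.681, -0.06], [0.726, -0.1]]
A y-extent 0.176 0.287
A x-extent 0.5780000000000001 0.678
B x-extent 0.531 0.631
B y-extent -0.06 0.05800000000000001
yel [538. 122.] [66. 13.]
yel [186. 200.] [ 4. 27.]
```

```bash
python3 -c "
from cell import manip
print(manip.sign_off())"
```

```text
the job is handed in; nothing more can be done
None
```

I handed the job in at about 92 s; the hand-in gave no verdict. Both canisters (only two were there) are against their stops, with their screws turned to the end stop and clips over the feet. The empty bracket was left open, and the key stands on the spoon rest; canister A was knocked about 17 mm mid-run, so I pushed it back in.

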